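# Clear the cutting table into the lockable drawer

## Robot

A 6-joint arm with a two-finger parallel gripper is mounted at the origin on the work surface. World frame = base frame: x ahead of the robot, y to its left, z up, the work surface at z = 0. Lengths are in m, angles in rad, forces in N, time in s.
With the tool pointing down it reaches from about 0.275 to 0.975 m from the base axis. Payload 8.4 kg.
Tool frame: the origin (TCP) lies at the very end of the fingers, on their centre line; the grasp point (between the pads) lies 19 mm behind it; z points along the fingers, y is the line along which they close (so a half turn about z gives the same grasp; the last joint's range is limited). The gripper opens to 92 mm and grips with 3 to 60 N. Pads are 20 mm wide; open, the fingers measure 128 mm over their backs; the gripper's body (75 mm by 189 mm) begins 69 mm behind the grasp point.
Start: joints at [1.242, 0.353, 1.633, -0, 1.155, -0.002], TCP at [0.201, 0.592, 0.215] pointing down, gripper open.
Joint ranges: [-2.63, 2.63], [-0.92, 2.1], [0.06, 2.66], [-1.3, 4.44], [0, 2.69], [-3.02, 3.02]. Speed limits (rad/s): [2.22, 2.22, 2.79, 3.14, 3.14, 3.14].

## Interface

Orientations are given as a unit quaternion [x, y, z, w].
In Python, from cell import bot, optics gives the robot as it stands.
- The arm moves only by the tool jog_arm, never from a script. Its arguments are lists of equal length, an entry for each row: "dp": the shift along the tool's x, y, z normalised to -1 to 1, where 1 is 0.2 m, a list of three; "rotation": the turn, a rotation vector about the tool's x, y, z normalised to -1 to 1, where 1 is 360 degrees, a list of three; "claw": the opening, from 0 (shut) to 1 (fully open). A call has 1 to 5 rows; each row is the pose to reach, as a shift and turn from the pose commanded when the call began, along the tool's axes at that moment, turning the shorter way round; what a row does not reach only later rows make up. A row lasts 1/10 s, in which the tool goes at most 50 mm and 8.59 degrees, less where a joint would pass 70% of its speed; a pose out of reach is approached as far as the arm can. A call with a number of a shift or a turn outside -1 to 1 is refused whole. A call with a gripper value outside its range is refused whole. The fingers move at their own pace and stop on an object; "grip_force" is the grip in N (left out, the last holds). Time passes only in rows, so rows that repeat a pose let the fingers close. It gives the time, the measured TCP pose, the force, the opening and the grip force at its end, in the units of the state.
- bot.read_state(): the state, without advancing time (a new reading comes with each control period).
- optics.read_camera(name): name is "scene" or "side" or "wrist"; returns a dict with "pixels" (480x640x3 uint8, blue, green, red), "z_map" (480x640 float32, m along the optical axis (not along the pixel's ray), 0 where there is no reading), "fx", "fy", "cx", "cy" (pixels), "xyz" and "attitude" of the camera in the world; the wrist camera has in their place "tool_from_camera" (4x4, takes a point from camera to tool coordinates, whose origin is the TCP and whose axes are the flange's). Camera axes: x right, y down, z forward; pixel columns grow to the right and rows downward; lengths in m; the calibration is good to about 2 mm. The wrist camera is an equidistant fisheye: a pixel r from the principal point sees the ray r / f radians off the axis. A picture is of the moment at which its call begins: read the wrist's pose just before it.
- bot.finish_job(): hands the job in; it is judged then, once.
The state is a dict: "clock": time; "q": joint angles; "dq": joint speeds; "tau": joint torques, N m; "position": TCP position; "orientation": TCP orientation; "force": force on the tool from outside, world axes, zero at the start; "wrist_torque": the same for the moment, N m; "gripper_width": finger opening in m; "gripper_force": force on a finger pad.
Only numpy, scipy, OpenCV 4.12 (cv2) and the standard library are available. Lean on these libraries where they do the work, as an engineer would, in place of code of your own. Each camera call takes 0.05 s, during which the arm holds its last target. There are 200 camera calls.

## Task

Put the thread spools and pattern weights that lie on the cutting table away in the drawer cabinet: flip its cam lever fully back to free the drawer, pull the drawer out to its stop, and put every spool on the floor of the compartment on the lever's side and every pattern weight on the floor of the other compartment (none of them left on top of another). Then push the drawer fully home and flip the lever fully forward again to lock it. Leave the button jar, tape reel and shears where they are.

Things in the scene. Friction and masses are not known exactly. Their poses are not given: they have to be found in the camera images.
- cabinet: fixed grey bench-top cabinet with one drawer, 260 deep x 360 wide x 125 mm high; origin at the centre of its underside on the table. x points from its front into the cabinet (the drawer opens along -x), y towards the lever's side, z up. Its front face lies at x = -130 mm, the drawer's 12 mm thick wooden front (top edge 118 mm above the table) in front of that
- drawer (a joint): how far the drawer is out, in m: 0 fully home, 0.20 at its stop. Slides with about 3 N of friction and stays where it is left
- drawer_handle (a point): middle of the drawer's bar handle: 11 mm thick, 110 mm long along the cabinet's y, 35 mm out from the drawer's front, 92 mm above the table (33 mm below the cabinet's top); moves with the drawer. Can be pinched from above across the cabinet's x
- lever_bay (a point): floor centre of the drawer's compartment on the lever's side, 42 mm above the table, axes as the cabinet's; moves with the drawer. 210 mm along x, 162 mm along y; outer walls rise 38 mm above the floor, the divider between the two compartments 16 mm, the drawer front 76 mm, the cabinet's roof is 73 mm above it. With the drawer at its stop all but its last 10 mm is open from above
- far_bay (a point): the same for the other compartment, away from the lever
- lever (a joint): angle of the cam lever, rad: 0 locked (arm leans 45 degrees forward, to the cabinet's -x; the tongue at its foot hooks in front of the drawer's catch plate and holds the drawer); 1.75, its stop: free, arm leans 55 degrees back. Tongue clear from about 0.6. About 2 N at the bar turns it; it stays where left. With the lever down the drawer can be neither pulled nor pushed home
- lever_hinge (a point): middle of the lever's hinge axis, which runs along the cabinet's y; on the cabinet's top near the front edge, 141 mm above the table (cabinet frame x = -100, y = +125 mm)
- catch (a point): top middle of the steel catch plate on the drawer's front, ahead of the lever: 8 mm thick, 34 mm wide along y, top 142 mm above the table; moves with the drawer
- lever_bar (a point): middle of the black cross bar at the end of the lever's arm, 16 mm thick and 52 mm long along the cabinet's y, 75 mm from the hinge axis; moves with the lever. It can be pushed over with closed fingers
- spool1: wooden-flanged spool of brown thread: a plain cylinder 54 mm in diameter and 60 mm high, 0.1 to 0.16 kg; origin at its centre (30 mm above the table when standing), z along its axis. Starts standing on the cutting table; may be absent
- spool2: wooden-flanged spool of brown thread: a plain cylinder 54 mm in diameter and 60 mm high, 0.1 to 0.16 kg; origin at its centre (30 mm above the table when standing), z along its axis. Starts standing on the cutting table; may be absent
- spool3: wooden-flanged spool of brown thread: a plain cylinder 54 mm in diameter and 60 mm high, 0.1 to 0.16 kg; origin at its centre (30 mm above the table when standing), z along its axis. Starts standing on the cutting table; may be absent
- weight1: dark steel pattern weight, 0.36 to 0.6 kg: a slab 100 x 44 x 24 mm (x, y, z) with an upright grip rib 70 x 18 x 24 mm on the middle of its top, 48 mm high in all; origin where rib and slab meet (24 mm above the table when flat), x along its length, z up. Starts flat on the table; may be absent
- weight2: dark steel pattern weight, 0.36 to 0.6 kg: a slab 100 x 44 x 24 mm (x, y, z) with an upright grip rib 70 x 18 x 24 mm on the middle of its top, 48 mm high in all; origin where rib and slab meet (24 mm above the table when flat), x along its length, z up. Starts flat on the table; may be absent
- button_jar: bystander: closed glass jar, 64 mm in diameter and 60 mm high, standing on the cabinet's top towards the back; origin at the centre of its underside
- tape_reel: bystander: flat red reel of tape, 84 mm in diameter, 30 mm high, lying on the table beyond the work; origin at the centre of its underside
- shears: bystander: shears with orange handles lying on the table near the robot's right, 235 mm long, 12 mm high; origin at the pivot, on the underside, blades to +x

How it is judged:
On the way, in this order (a step that is already met when the one before it is completed fails the run):
1. the lever is flipped fully back while the drawer is still home (value of joint lever above 1.5 rad and value of joint drawer below 0.01 m), for 0.1 s.
2. the drawer is pulled out to its stop (value of joint drawer above 0.193 m), for 0.2 s.
3. all spools are in the lever-side compartment and all weights in the other, at rest, with the drawer still out (value of joint drawer above 0.12 m and x of spool1 in the frame of lever_bay between -0.105 and 0.105 m and y of spool1 in the frame of lever_bay between -0.081 and 0.081 m and z of spool1 in the frame of lever_bay between 0 and 0.045 m and x of spool2 in the frame of lever_bay between -0.105 and 0.105 m and y of spool2 in the frame of lever_bay between -0.081 and 0.081 m and z of spool2 in the frame of lever_bay between 0 and 0.045 m and x of spool3 in the frame of lever_bay between -0.105 and 0.105 m and y of spool3 in the frame of lever_bay between -0.081 and 0.081 m and z of spool3 in the frame of lever_bay between 0 and 0.045 m and x of weight1 in the frame of far_bay between -0.105 and 0.105 m and y of weight1 in the frame of far_bay between -0.081 and 0.081 m and z of weight1 in the frame of far_bay between 0 and 0.045 m and x of weight2 in the frame of far_bay between -0.105 and 0.105 m and y of weight2 in the frame of far_bay between -0.081 and 0.081 m and z of weight2 in the frame of far_bay between 0 and 0.045 m and linear speed of each of spool1, spool2, spool3, weight1, weight2 below 0.03 m/s), for 0.3 s.
4. the drawer is fully home again (value of joint drawer below 0.008 m), for 0.2 s.
5. the lever is flipped fully forward again (value of joint lever below 0.15 rad and value of joint drawer below 0.008 m), for 0.2 s.
At the end, for the whole second after the job is handed in: The drawer is within 8 mm of fully home, the lever within 0.15 rad of fully forward, every spool's centre is inside the lever-side compartment and every weight's centre inside the other, none more than 45 mm above the floor (so not on top of one another), all at rest (all of step 5 and x of spool1 in the frame of lever_bay between -0.105 and 0.105 m and y of spool1 in the frame of lever_bay between -0.081 and 0.081 m and z of spool1 in the frame of lever_bay between 0 and 0.045 m and x of spool2 in the frame of lever_bay between -0.105 and 0.105 m and y of spool2 in the frame of lever_bay between -0.081 and 0.081 m and z of spool2 in the frame of lever_bay between 0 and 0.045 m and x of spool3 in the frame of lever_bay between -0.105 and 0.105 m and y of spool3 in the frame of lever_bay between -0.081 and 0.081 m and z of spool3 in the frame of lever_bay between 0 and 0.045 m and x of weight1 in the frame of far_bay between -0.105 and 0.105 m and y of weight1 in the frame of far_bay between -0.081 and 0.081 m and z of weight1 in the frame of far_bay between 0 and 0.045 m and x of weight2 in the frame of far_bay between -0.105 and 0.105 m and y of weight2 in the frame of far_bay between -0.081 and 0.081 m and z of weight2 in the frame of far_bay between 0 and 0.045 m and linear speed of each of spool1, spool2, spool3, weight1, weight2 below 0.03 m/s); the robot touches nothing.
It fails at once if the button jar is moved by more than 5 cm (distance of button_jar from where it was at the start of the episode above 0.05 m).
It fails at once if the tape reel is moved by more than 5 cm (distance of tape_reel from where it was at the start of the episode above 0.05 m).
It fails at once if the shears is moved by more than 5 cm (distance of shears from where it was at the start of the episode above 0.05 m).
Of spool1, spool2, spool3, weight1, weight2 only 3 to 5 are there at a start; the rules pass over those that are not, and their reading is None.
At some moment in a run one of spool1, spool2, spool3, weight1, weight2 may be knocked a few centimetres aside while the robot is not near it.
Once in a run the grip may slacken for a moment while it holds something.
It also fails if it takes over 210 s, if anything falls off the work surface, if the arm or the gripper's body presses on something with over 40 N, if the wrist force passes 120 N, or if a joint passes its speed limit or range.

## Working session

There is one attempt and no reset: what is moved stays moved. The work goes in short steps, Python scripts to look and compute and a tool call to move; the robot and the scene stay as the last step left them, time stands still between calls to the robot, and variables do not carry over. Pictures are saved under pics/ and viewed, at most 14 in all, crops included, and the job is handed in when it is done.

Besides the shell and the picture viewer there is one more tool, called after "Emit:" by a JSON object that holds its "op" and its "data". jog_arm: Moves the arm, as the interface text tells. Its arguments: {"type":"object","properties":{"dp":{"type":"array","items":{"type":"array","items":{"type":"number"}}},"rotation":{"type":"array","items":{"type":"array","items":{"type":"number"}}},"claw":{"type":"array","items":{"type":"number"}},"grip_force":{"type":"number"}},"required":["dp","rotation","claw"]}

```bash
ls; mkdir -p pics; cat > h.py <<'E'
import numpy as np, cv2
from scipy.spatial.transform import Rotation as R
from cell import bot, optics
def look(n,f=None):
    s=bot.read_state(); c=optics.read_camera(n)
    if f: cv2.imwrite('pics/'+f,c['pixels'])
    return s,c
def cloud(c):
    z=c['z_map']; v,u=np.mgrid[0:480,0:640]
    P=np.stack([(u-c['cx'])/c['fx']*z,(v-c['cy'])/c['fy']*z,z],-1)
    W=P@R.from_quat(c['attitude']).as_matrix().T+np.array(c['xyz'])
    W[z==0]=np.nan
    return W
E
python3 - <<'E'
from h import *
for n in('scene','side'):
    s,c=look(n,n+'0.png'); print(n,c['xyz'],c['attitude'],c['fx'])
    np.savez(n+'0.npz',W=cloud(c),p=c['pixels'])
print(s)
E
```

```text
pics
scene [ 1.10314877 -0.5913944   1.44286339] [ 0.88831035  0.37238539 -0.10202085 -0.24864754] 527.3984688755104
side [-0.07202383 -0.92195212  0.93911832] [ 0.8561151  -0.26332161  0.12855617 -0.42567826] 502.93799341496094
{'clock': 0.05, 'q': array([ 1.24160347e+00,  3.53629829e-01,  1.63411170e+00, -2.45633692e-05,
        1.15518211e+00, -2.40170759e-03]), 'dq': array([ 1.23349110e-03, -3.98239503e-04,  4.12834530e-04, -4.90249008e-04,
        3.69299731e-05,  2.15639747e-04]), 'tau': array([ 2.11237319e-03, -5.95439994e+01, -3.35277057e+01,  7.01601757e-02,
        1.85358489e-02, -1.38159172e-05]), 'position': array([0.20048274, 0.59146826, 0.21388473]), 'orientation': array([ 1.62664547e-01,  9.86681206e-01, -6.58217452e-04, -9.87527363e-05]), 'force': array([-0.97424079, -0.19874371,  0.55098965]), 'wrist_torque': array([ 0.00561529, -0.01987815, -0.07215709]), 'gripper_force': 0.0, 'gripper_width': 0.09191863641197445}
```

View pics/scene0.png

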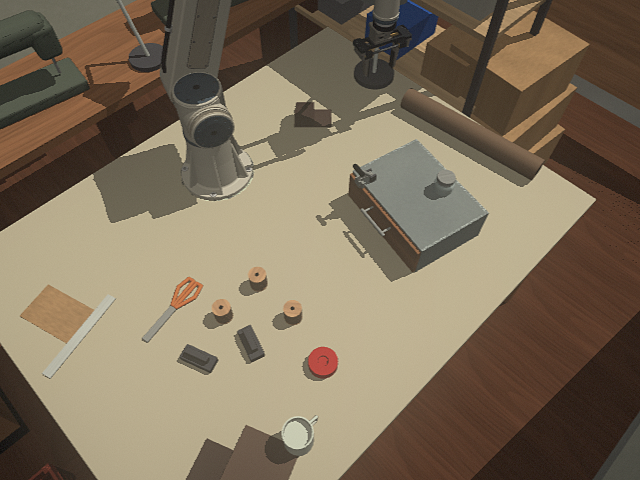

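View pics/side0.png

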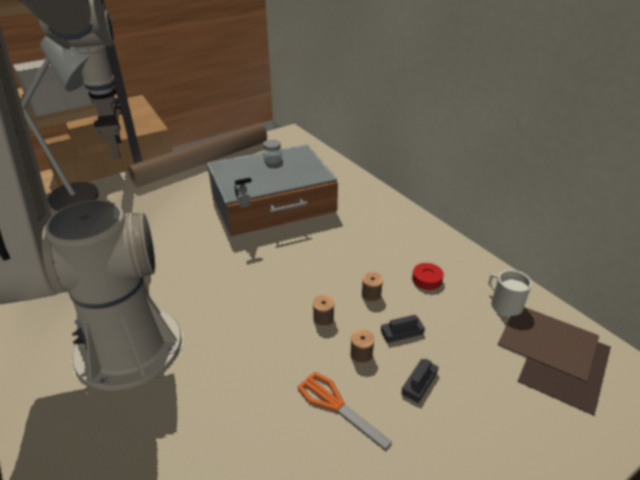

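Scene picture: spools at (257,275), (222,308), (292,310); weights at (198,358), (250,343); cabinet around (420,210) with its lever at (362,172); jar (443,182); reel (323,362); shears (172,310).

```bash
python3 - <<'E'
from h import *
for n in('scene','side'):
    d=np.load(n+'0.npz'); W=d['W']; p=d['p'].astype(int)
    z=W[...,2]; x=W[...,0]; y=W[...,1]
    m=(z>.121)&(z<.130)&(x>.2)&(x<1)&(y>0.1)&(y<.9)
    k,l,st,ce=cv2.connectedComponentsWithStats(m.astype(np.uint8))
    i=1+np.argmax(st[1:,4]); q=W[l==i]
    r=cv2.minAreaRect((q[:,:2]*1000).astype(np.float32)); print(n,'cab',r,cv2.boxPoints(r).round(0).tolist(),np.median(q[:,2]))
    m=(z>.015)&(z<.1)&(x>.1)&(x<1)&(y<0.3)&(y>-.6)
    k,l,st,ce=cv2.connectedComponentsWithStats(m.astype(np.uint8))
    for i in range(1,k):
        if st[i,4]<60: continue
        q=W[l==i]; zm=np.percentile(q[:,2],97); t=q[q[:,2]>zm-.008]
        r=cv2.minAreaRect((t[:,:2]*1000).astype(np.float32)); r2=cv2.minAreaRect((q[:,:2]*1000).astype(np.float32))
        print(n,ce[i].round(),st[i,4],'zt',zm.round(4),'top',np.round(r[0]),np.round(r[1]),round(r[2]),'all',np.round(r2[0]),np.round(r2[1]),round(r2[2]))
    m=(z>.135)&(z<.26)&(x>.2)&(x<.9)&(y>0.2)&(y<.8)
    k,l,st,ce=cv2.connectedComponentsWithStats(m.astype(np.uint8))
    for i in range(1,k):
        if st[i,4]<40: continue
        q=W[l==i]; print(n,'hi',ce[i].round(),st[i,4],q.mean(0).round(3),q.min(0).round(3),q.max(0).round(3))
E
```

```text
scene cab ((599.2122192382812, 341.8712158203125), (273.5038146972656, 363.0779113769531), 78.44401550292969) [[394.0, 244.0], [750.0, 172.0], [804.0, 439.0], [449.0, 512.0]] 0.12395479611059967
scene [394. 232.] 1637 zt 0.0984 top [596. 211.] [375. 124.] 8 all [594. 212.] [383. 126.] 8
scene [258. 277.] 341 zt 0.0637 top [ 437. -193.] [52. 53.] 70 all [ 439. -193.] [54. 54.] 53
scene [222. 310.] 370 zt 0.064 top [ 448. -338.] [52. 52.] 75 all [ 446. -338.] [54. 57.] 44
scene [293. 311.] 356 zt 0.0641 top [ 592. -193.] [53. 53.] 23 all [ 593. -194.] [53. 55.] 55
scene [251. 342.] 518 zt 0.0504 top [ 573. -339.] [18. 72.] 72 all [ 572. -339.] [ 44. 105.] 72
scene [198. 357.] 556 zt 0.0509 top [ 505. -472.] [72. 19.] 20 all [ 505. -472.] [101.  46.] 21
scene [323. 362.] 720 zt 0.0348 top [ 759. -233.] [81. 82.] 25 all [ 758. -234.] [81. 84.] 46
scene [299. 434.] 1054 zt 0.0912 top [ 859. -422.] [77. 80.] 48 all [ 864. -416.] [95. 81.] 55
scene hi [393.  61.] 76 [0.219 0.635 0.236] [0.203 0.625 0.208] [0.228 0.645 0.26 ]
scene hi [363. 174.] 235 [0.454 0.244 0.166] [0.421 0.214 0.135] [
[... 593 characters left out ...]
9 zt 0.0611 top [ 590. -192.] [54. 55.] 20 all [ 590. -193.] [57. 55.] 24
side [323. 308.] 517 zt 0.0616 top [ 436. -192.] [56. 53.] 27 all [ 435. -192.] [57. 53.] 29
side [402. 327.] 675 zt 0.0482 top [ 569. -338.] [20. 71.] 73 all [ 570. -339.] [ 47. 102.] 71
side [362. 344.] 610 zt 0.0615 top [ 445. -336.] [58. 51.] 53 all [ 445. -336.] [57. 53.] 34
side [419. 378.] 810 zt 0.0485 top [ 501. -472.] [71. 19.] 22 all [ 501. -472.] [103.  45.] 21
side hi [118. 139.] 41 [0.218 0.633 0.226] [0.21  0.625 0.211] [0.225 0.645 0.243]
side hi [272. 150.] 342 [0.636 0.396 0.165] [0.61  0.371 0.135] [0.672 0.44  0.187]
side hi [242. 188.] 249 [0.446 0.239 0.167] [0.42  0.214 0.135] [0.473 0.29  0.205]
```

Emit:
{"op": "jog_arm", "data": {"dp": [[0,0,0],[0,0,0]], "rotation": [[0,0,-0.0197],[0,0,-0.0197]], "claw": [0,0], "grip_force": 20}}

```text
clock: 0.3
position: [0.2005, 0.5916, 0.2142]
orientation: [0.1, 0.995, -0.0, -0.0]
force: [-0.6, 0.1, -0.3]
gripper_width: 0.0784
gripper_force: 0.0
```

Emit:
{"op": "jog_arm", "data": {"dp": [[-0.158,-0.186,0],[-0.316,-0.372,0],[-0.474,-0.558,0],[-0.632,-0.744,0],[-0.79,-0.93,0]], "rotation": [[0,0,0],[0,0,0],[0,0,0],[0,0,0],[0,0,0]], "claw": [0,0,0,0,0]}}

```text
clock: 0.8
position: [0.3183, 0.3761, 0.2145]
orientation: [0.103, 0.995, 0.0, 0.0]
force: [0.6, 0.4, -0.0]
gripper_width: 0.0382
gripper_force: 0.0
```

```bash
cat >> h.py <<'E'
O=np.array([.600,.349]); A=np.radians(78.4)
CX=np.array([np.cos(A),np.sin(A)]); CY=np.array([-CX[1],CX[0]])
def cab(p): d=np.array(p[:2])-O; return np.array([d@CX,d@CY,p[2]])
def world(x,y): return O+x*CX+y*CY
def where(s=None):
    s=s or bot.read_state(); M=R.from_quat(s['orientation']).as_matrix()
    print('t',round(s['clock'],2),'cab mm',(cab(s['position'])*1000).round(1),'w mm',(s['position']*1000).round(1),'yaw(tooly)',np.degrees(np.arctan2(M[1,1],M[0,1])).round(2),'tilt',M[:2,2].round(4),'F',s['force'].round(1),'wid',round(s['gripper_width'],4),'gf',round(s['gripper_force'],1),'q6',s['q'][5].round(2))
    return s
E
python3 -c "
from h import *
where()"
```

```text
t 0.8 cab mm [-30.1 281.4 214.5] w mm [318.3 376.1 214.5] yaw(tooly) 78.19 tilt [ 0.0001 -0.    ] F [ 0.6  0.4 -0. ] wid 0.0382 gf 0.0 q6 -0.5
```

Emit:
{"op": "jog_arm", "data": {"dp": [[-0.156,-0.185,0],[-0.312,-0.37,0],[-0.468,-0.555,0],[-0.624,-0.74,0],[-0.78,-0.925,0]], "rotation": [[0,0,0],[0,0,0],[0,0,0],[0,0,0],[0,0,0]], "claw": [0,0,0,0,0]}}

```text
clock: 1.3
position: [0.4339, 0.1634, 0.2147]
orientation: [0.103, 0.995, 0.0, 0.0]
force: [0.6, 0.2, -0.0]
gripper_width: 0.0
gripper_force: 0.0
```

Emit:
{"op": "jog_arm", "data": {"dp": [[0,0,0.16],[0,0,0.16],[0,0.1,0.16],[0,0.15,0.16],[0,0.18,0.16]], "rotation": [[0,0,0],[0,0,0],[0,0,0],[0,0,0],[0,0,0]], "claw": [0,0,0,0,0]}}

```text
clock: 1.8
position: [0.4406, 0.2021, 0.1832]
orientation: [0.101, 0.995, 0.0, 0.0]
force: [0.6, 0.9, -0.2]
gripper_width: 0.0001
gripper_force: 0.0
```

```bash
python3 -c "
from h import *
where()
look('scene','a.png'); cv2.imwrite('pics/a2.png',cv2.resize(cv2.imread('pics/a.png')[100:280,280:520],None,fx=3,fy=3))"
```

```text
t 1.8 cab mm [-176.   126.6  183.2] w mm [440.6 202.1 183.2] yaw(tooly) 78.43 tilt [0.0004 0.0003] F [ 0.6  0.9 -0.2] wid 0.0001 gf 0.0 q6 -0.94
```

View pics/a2.png

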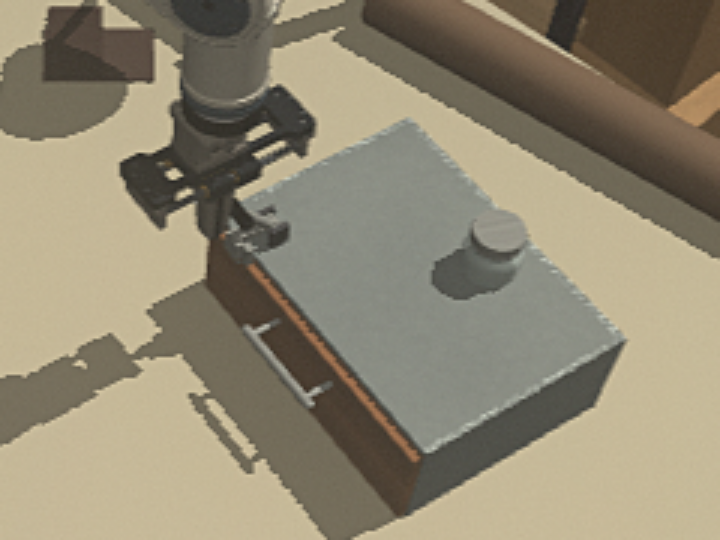

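The crop shows the closed fingers at about (222,215), just ahead of the lever, clear of the jar. Pushing it over along its arc.

Emit:
{"op": "jog_arm", "data": {"dp": [[0,0.07,-0.0475],[0,0.135,-0.0875],[0,0.2,-0.1025],[0,0.265,-0.1075],[0,0.33,-0.1075]], "rotation": [[0,0,0],[0,0,0],[0,0,0],[0,0,0],[0,0,0]], "claw": [0,0,0,0,0]}}

```text
clock: 2.35
position: [0.4542, 0.2662, 0.2048]
orientation: [0.101, 0.995, 0.0, 0.0]
force: [-0.3, -1.9, 1.3]
gripper_width: 0.0006
gripper_force: 1.3
```

Emit:
{"op": "jog_arm", "data": {"dp": [[0,0.065,0.01],[0,0.12,0.03],[0,0.175,0.05],[0,0.235,0.08],[0,0.275,0.09]], "rotation": [[0,0,0],[0,0,0],[0,0,0],[0,0,0],[0,0,0]], "claw": [0,0,0,0,0]}}

```text
clock: 2.85
position: [0.4645, 0.3195, 0.1847]
orientation: [0.101, 0.995, -0.001, -0.001]
force: [-1.1, -4.5, -1.3]
gripper_width: 0.0004
gripper_force: 1.6
```

```bash
cat >> h.py <<'E'
def lever():
    s,c=look('scene'); W=cloud(c).reshape(-1,3); W=W[~np.isnan(W[:,0])]
    d=W[:,:2]-O; X=d@CX; Y=d@CY; Z=W[:,2]
    m=(abs(Y-.125)<.03)&(abs(X+.1)<.09)&(Z>.15)&(Z<.225)
    x,z=X[m]+.1,Z[m]-.141; r=np.hypot(x,z); k=(r>.06)&(r<.09)
    print('lever pts',k.sum(),'angle deg hist',np.histogram(np.degrees(np.arctan2(x[k],z[k])),np.arange(-70,81,10)))
E
python3 -c "
from h import *
where()
lever()"
```

```text
t 2.85 cab mm [-56.1 126.8 184.7] w mm [464.5 319.5 184.7] yaw(tooly) 78.38 tilt [-0.0018 -0.0013] F [-1.1 -4.5 -1.3] wid 0.0004 gf 1.6 q6 -0.77
lever pts 107 angle deg hist (array([ 0,  0,  0,  0,  0,  0,  0,  0, 11, 35, 19, 22, 19,  1,  0]), array([-70, -60, -50, -40, -30, -20, -10,   0,  10,  20,  30,  40,  50,
        60,  70,  80]))
```

Emit:
{"op": "jog_arm", "data": {"dp": [[0,0.03,0],[0,0.05,0],[0,0.05,0]], "rotation": [[0,0,0],[0,0,0],[0,0,0]], "claw": [0,0,0]}}

```text
clock: 3.2
position: [0.4653, 0.3236, 0.1851]
orientation: [0.101, 0.995, -0.006, -0.002]
force: [-3.7, -24.7, 7.2]
gripper_width: 0.0005
gripper_force: 10.5
```

Emit:
{"op": "jog_arm", "data": {"dp": [[0,0,0],[0,-0.1,-0.25],[0,-0.2,-0.4],[0,-0.4,-0.5],[0,-0.6,-0.5]], "rotation": [[0,0,0],[0,0,0],[0,0,0],[0,0,0],[0,0,0]], "claw": [0,0,0,0,0.4]}}

```text
clock: 3.7
position: [0.4444, 0.2116, 0.2896]
orientation: [0.101, 0.995, 0.002, 0.003]
force: [1.0, -1.7, -0.4]
gripper_width: 0.0063
gripper_force: 0.0
```

```bash
python3 -c "
from h import *
where()
lever()"
```

```text
t 3.7 cab mm [-165.9  124.8  289.6] w mm [444.4 211.6 289.6] yaw(tooly) 78.42 tilt [0.0059 0.0034] F [ 1.  -1.7 -0.4] wid 0.0063 gf 0.0 q6 -0.93
lever pts 81 angle deg hist (array([ 0,  0,  0,  0,  0,  0,  0,  0,  0,  0,  0, 13, 68,  0,  0]), array([-70, -60, -50, -40, -30, -20, -10,   0,  10,  20,  30,  40,  50,
        60,  70,  80]))
```

```bash
python3 - <<'E'
from h import *
for n in('scene','side'):
    W=np.load(n+'0.npz')['W'].reshape(-1,3); W=W[~np.isnan(W[:,0])]
    d=W[:,:2]-O; X=d@CX; Y=d@CY; Z=W[:,2]
    m=(X<-.155)&(X>-.21)&(abs(Y)<.08)&(Z>.08)&(Z<.12)
    print(n,m.sum(),'x',np.percentile(X[m],[5,50,95]).round(4),'y',Y[m].min().round(4),Y[m].max().round(4),'z',np.percentile(Z[m],[5,50,95]).round(4), 'slope',np.polyfit(Y[m],X[m],1).round(4))
    m=(X<-.132)&(X>-.155)&(abs(Y)<.15)&(Z>.03)&(Z<.11); print('front',m.sum(),np.median(X[m]).round(4),np.polyfit(Y[m],X[m],1).round(4))
    m=(abs(Y)<.2)&(abs(Z-.124)<.004)&(abs(X)<.2); print('Yrange',np.percentile(Y[m],[.5,99.5]).round(4),'Xmax',np.percentile(X[m],99.5).round(4))
E
```

```text
scene 152 x [-0.1839 -0.1788 -0.1588] y -0.0587 0.0578 z [0.0879 0.0942 0.1006] slope [ 0.0076 -0.1766]
front 937 -0.1428 [ 0.0079 -0.1428]
Yrange [-0.1797  0.1776] Xmax 0.1273
side 153 x [-0.1856 -0.1799 -0.1603] y -0.054 0.0638 z [0.0866 0.0929 0.0974] slope [ 0.0092 -0.1782]
front 1843 -0.1416 [ 0.0105 -0.1416]
Yrange [-0.1768  0.1802] Xmax 0.1297
```

Emit:
{"op": "jog_arm", "data": {"dp": [[-0.21,-0.02,0],[-0.42,-0.04,0.1],[-0.62,-0.055,0.3],[-0.625,-0.055,0.54],[-0.625,-0.055,0.6]], "rotation": [[0,0,0],[0,0,0],[0,0,0],[0,0,0],[0,0,0]], "claw": [0.2,0.19,0.19,0.19,0.19]}}

```text
clock: 4.25
position: [0.5615, 0.1742, 0.1616]
orientation: [0.102, 0.995, -0.001, -0.003]
force: [-0.2, 0.2, -0.5]
gripper_width: 0.0175
gripper_force: 0.0
```

```bash
python3 - <<'E'
import re
t=open('h.py').read().replace('78.4','78.1'); open('h.py','w').write(t)
from h import *
s=where()
E
```

```text
t 4.25 cab mm [-179.     1.6  161.6] w mm [561.5 174.2 161.6] yaw(tooly) 78.27 tilt [-0.0058 -0.0013] F [-0.2  0.2 -0.5] wid 0.0175 gf 0.0 q6 -1.07
```

Emit:
{"op": "jog_arm", "data": {"dp": [[0,0.006,0.15],[0,0.006,0.3],[0,0.006,0.44],[0,0.006,0.44]], "rotation": [[0,0,0],[0,0,0],[0,0,0],[0,0,0]], "claw": [0.19,0.19,0.19,0.19]}}

```text
clock: 4.65
position: [0.5608, 0.1764, 0.076]
orientation: [0.101, 0.995, -0.001, -0.002]
force: [-0.5, 0.7, 0.4]
gripper_width: 0.0175
gripper_force: 0.0
```

Emit:
{"op": "jog_arm", "data": {"dp": [[0,0,0],[0,0,0],[0,0,0]], "rotation": [[0,0,0],[0,0,0],[0,0,0]], "claw": [0,0,0], "grip_force": 30}}

```text
clock: 4.95
position: [0.5635, 0.1772, 0.0794]
orientation: [0.101, 0.995, 0.001, 0.0]
force: [-1.9, 3.2, -3.0]
gripper_width: 0.0098
gripper_force: 30.0
```

Emit:
{"op": "jog_arm", "data": {"dp": [[0,-0.1,0],[0,-0.3,0],[0,-0.5,0],[0,-0.7,0],[0,-0.9,0]], "rotation": [[0,0,0],[0,0,0],[0,0,0],[0,0,0],[0,0,0]], "claw": [0,0,0,0,0]}}

```text
clock: 5.45
position: [0.5254, -0.0, 0.0793]
orientation: [0.101, 0.995, 0.001, -0.001]
force: [-4.4, 6.0, 3.0]
gripper_width: 0.0102
gripper_force: 30.0
```

Emit:
{"op": "jog_arm", "data": {"dp": [[0,-0.07,0],[0,-0.11,0],[0,-0.13,0],[0,-0.13,0],[0,-0.13,0]], "rotation": [[0,0,0],[0,0,0],[0,0,0],[0,0,0],[0,0,0]], "claw": [0,0,0,0,0]}}

```text
clock: 5.95
position: [0.5217, -0.0182, 0.0792]
orientation: [0.104, 0.995, 0.006, -0.001]
force: [-1.2, 49.0, -0.5]
gripper_width: 0.0103
gripper_force: 30.0
```

```bash
python3 - <<'E'
from h import *
s=where()
E
```

```text
t 5.95 cab mm [-375.4    0.9   79.2] w mm [521.7 -18.2  79.2] yaw(tooly) 78.09 tilt [0.0001 0.0112] F [-1.2 49.  -0.5] wid 0.0103 gf 30.0 q6 -1.42
```

Drawer is at its stop. Release and rise, then re-measure objects.

Emit:
{"op": "jog_arm", "data": {"dp": [[0,0.08,0],[0,0.1,0],[0,0.1,0]], "rotation": [[0,0,0],[0,0,0],[0,0,0]], "claw": [0.19,0.19,0.19]}}

```text
clock: 6.25
position: [0.5269, -0.0056, 0.0792]
orientation: [0.101, 0.995, -0.0, 0.001]
force: [-0.2, -0.5, 0.2]
gripper_width: 0.0176
gripper_force: 0.0
```

Emit:
{"op": "jog_arm", "data": {"dp": [[0,0,-0.2],[0,0,-0.45],[0,0,-0.65],[0,0,-0.8],[0,0,-0.8]], "rotation": [[0,0,0],[0,0,0],[0,0,0.02],[0,0,0.04],[0,0,0.06]], "claw": [0.19,0.19,0.4,0.8,0.87]}}

```text
clock: 6.75
position: [0.5289, -0.0067, 0.2436]
orientation: [0.289, 0.957, 0.001, 0.005]
force: [0.0, -0.3, -0.7]
gripper_width: 0.0393
gripper_force: 0.0
```

```bash
sed -i 's/78\.1/78.0/' h.py; cat >> h.py <<'E'
def objs():
    for n in('scene','side'):
        s,c=look(n); W=cloud(c); x,y,z=W[...,0],W[...,1],W[...,2]
        m=(z>.015)&(z<.1)&(x>.25)&(x<.72)&(y<0.3)&(y>-.65)&((W[...,:2]-O)@CX<-.40)
        k,l,st,ce=cv2.connectedComponentsWithStats(m.astype(np.uint8))
        for i in range(1,k):
            if st[i,4]<100: continue
            q=W[l==i]; zm=np.percentile(q[:,2],97); t=q[q[:,2]>zm-.008][:,:2]*1000
            r=cv2.minAreaRect(t.astype(np.float32)); ev,V=np.linalg.eigh(np.cov(t.T))
            print(n,st[i,4],'zt',zm.round(4),'c',np.round(r[0]),np.round(r[1]),'long',np.degrees(np.arctan2(V[1,1],V[0,1])).round(1))
def inbay():
    s,c=look('scene'); W=cloud(c); d=W[...,:2]-O; X=d@CX;Y=d@CY;Z=W[...,2]
    m=(Z>.075)&(Z<.112)&(X>-.322)&(X<-.10)&(abs(Y)<.158)
    k,l,st,ce=cv2.connectedComponentsWithStats(m.astype(np.uint8))
    for i in range(1,k):
        if st[i,4]<25: continue
        q=l==i; zm=np.percentile(Z[q],95); q=q&(Z>zm-.008)
        print('bay',ce[i].round(),st[i,4],'x',np.percentile(X[q]*1000,[2,98]).round(),'y',np.percentile(Y[q]*1000,[2,98]).round(),'ztop',zm.round(4))
def plan(x,y,z,yaw):
    s=where(); M=R.from_quat(s['orientation'])
    T=R.from_matrix(np.array([[-np.sin(np.radians(yaw)),0,0]]).T@np.ones((1,3))*0+np.array([[np.sin(np.radians(yaw))*-1*-1*-1,np.cos(np.radians(yaw)),0],[np.cos(np.radians(yaw)),np.sin(np.radians(yaw)),0],[0,0,-1]]))
    # tool y at yaw, tool z down, tool x = y cross z
    d=M.inv().apply(np.array([x,y,z])-s['position'])/.2; r=(M.inv()*T).as_rotvec()/(2*np.pi)
    print('dp',d.round(3),'rows>=',int(np.ceil(max(np.linalg.norm(d)*4,np.linalg.norm(r)*360/8.59))),'rot',r.round(4))
E
python3 - <<'E'
import re
t=open('h.py').read()
a=t.index("    T=R.from_matrix"); b=t.index("    # tool y at")
t=t[:a]+"    c,n=np.cos(np.radians(yaw)),np.sin(np.radians(yaw)); T=R.from_matrix([[-n,c,0],[c,n,0],[0,0,-1]])\n"+t[b:]
open('h.py','w').write(t)
from h import *
objs(); plan(.437,-.192,.15,-12); inbay()
look('scene','b.png')
E
```

```text
scene 344 zt 0.0638 c [ 438. -193.] [54. 54.] long 152.0
scene 370 zt 0.0646 c [ 447. -337.] [53. 52.] long 96.9
scene 359 zt 0.065 c [ 592. -193.] [51. 52.] long 116.8
scene 519 zt 0.0503 c [ 572. -339.] [18. 70.] long 163.3
scene 555 zt 0.0511 c [ 504. -473.] [68. 19.] long -158.3
side 469 zt 0.0612 c [ 591. -191.] [54. 54.] long 47.6
side 519 zt 0.0609 c [ 435. -192.] [58. 52.] long 60.0
side 672 zt 0.0481 c [ 569. -338.] [22. 71.] long 162.4
side 609 zt 0.0612 c [ 445. -336.] [54. 51.] long 50.1
side 808 zt 0.0482 c [ 501. -472.] [71. 19.] long -158.7
t 6.85 cab mm [-363.    -2.4  239.9] w mm [526.8  -6.6 239.9] yaw(tooly) 56.62 tilt [ 0.0039 -0.0004] F [-0.3  0.4 -0.9] wid 0.0472 gf 0.0 q6 -1.0
dp [-0.133 -1.022  0.448] rows>= 8 rot [0.0006 0.0003 0.1906]
```

View pics/b.png

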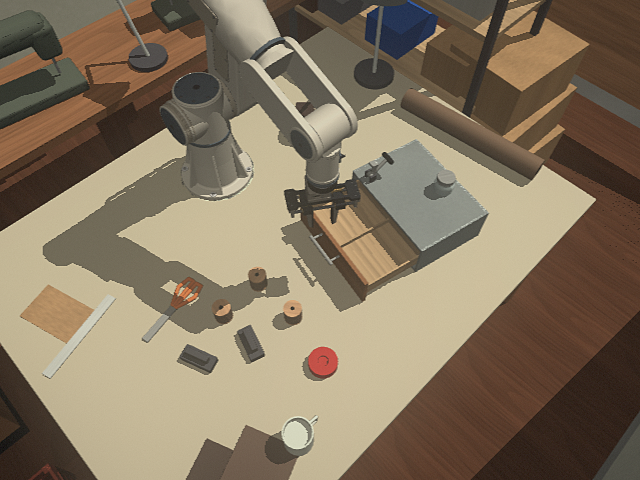

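Drawer open with both compartments empty, lever laid back at (380,160), objects unchanged. To the first spool.

Emit:
{"op": "jog_arm", "data": {"dp": [[-0.026,-0.2,0.09],[-0.052,-0.4,0.18],[-0.078,-0.6,0.27],[-0.104,-0.8,0.36],[-0.13,-1,0.45]], "rotation": [[0,0,0.0238],[0,0,0.0476],[0,0,0.0714],[0,0,0.0952],[0,0,0.119]], "claw": [0.87,0.87,0.87,0.87,0.87]}}

```text
clock: 7.45
position: [0.4365, -0.1885, 0.1468]
orientation: [0.617, 0.787, -0.0, -0.0]
force: [0.3, -0.4, 0.3]
gripper_width: 0.0804
gripper_force: 0.0
```

Emit:
{"op": "jog_arm", "data": {"dp": [[0,0,0],[0,0,0],[0,0,0],[0,0,0]], "rotation": [[0,0,0.0238],[0,0,0.0476],[0,0,0.0716],[0,0,0.0716]], "claw": [0.87,0.87,0.87,0.87]}}

```text
clock: 7.85
position: [0.4373, -0.1874, 0.1473]
orientation: [0.776, 0.63, -0.0, -0.001]
force: [-0.1, 0.8, 0.0]
gripper_width: 0.0798
gripper_force: 0.0
```

```bash
python3 -c "
from h import *
plan(.437,-.1925,.026,-12)"
```

```text
t 7.85 cab mm [-558.5   47.6  147.3] w mm [ 437.3 -187.4  147.3] yaw(tooly) -11.85 tilt [-0.0014  0.0005] F [-0.1  0.8  0. ] wid 0.0798 gf 0.0 q6 -0.2
dp [-0.025  0.005  0.607] rows>= 3 rot [-0.0002 -0.      0.0004]
```

Emit:
{"op": "jog_arm", "data": {"dp": [[-0.02,0.005,0.2],[-0.025,0.005,0.4],[-0.025,0.005,0.57],[-0.025,0.005,0.607],[-0.025,0.005,0.607]], "rotation": [[0,0,0],[0,0,0],[0,0,0],[0,0,0],[0,0,0]], "claw": [0.87,0.87,0.87,0.87,0.87]}}

```text
clock: 8.35
position: [0.4369, -0.1919, 0.0258]
orientation: [0.775, 0.632, -0.001, -0.001]
force: [1.7, -0.4, 0.3]
gripper_width: 0.0804
gripper_force: 0.0
```

Emit:
{"op": "jog_arm", "data": {"dp": [[0,0,0],[0,0,0],[0,0,0],[0,0,0]], "rotation": [[0,0,0],[0,0,0],[0,0,0],[0,0,0]], "claw": [0.3,0.3,0.3,0.3], "grip_force": 25}}

```text
clock: 8.75
position: [0.4385, -0.1926, 0.0278]
orientation: [0.776, 0.631, 0.0, 0.001]
force: [-1.7, 0.6, 8.7]
gripper_width: 0.0537
gripper_force: 25.0
```

Emit:
{"op": "jog_arm", "data": {"dp": [[0,0,-0.12],[0,0,-0.35],[0,0,-0.6],[0,0,-0.75],[0,0,-0.75]], "rotation": [[0,0,0],[0,0,0],[0,0,0],[0,0,0],[0,0,0]], "claw": [0.3,0.3,0.3,0.3,0.3]}}

```text
clock: 9.25
position: [0.4405, -0.1935, 0.1813]
orientation: [0.776, 0.63, 0.002, 0.004]
force: [-0.8, -0.2, -1.7]
gripper_width: 0.0533
gripper_force: 25.0
```

```bash
python3 -c "
from h import *
w=world(-.157,.084);plan(w[0],w[1],.178,-12)"
```

```text
t 9.25 cab mm [-563.8   43.2  181.3] w mm [ 440.5 -193.5  181.3] yaw(tooly) -11.83 tilt [ 0.0077 -0.0034] F [-0.8 -0.2 -1.7] wid 0.0533 gf 25.0 q6 -0.21
dp [ 2.035 -0.198  0.011] rows>= 9 rot [0.0013 0.0003 0.0005]
```

Emit:
{"op": "jog_arm", "data": {"dp": [[0.15,-0.02,0],[0.35,-0.04,0],[0.55,-0.06,0],[0.77,-0.08,0],[1,-0.1,0]], "rotation": [[0,0,0],[0,0,0],[0,0,0],[0,0,0],[0,0,0]], "claw": [0.3,0.3,0.3,0.3,0.3]}}

```text
clock: 9.75
position: [0.4585, 0.0089, 0.1757]
orientation: [0.776, 0.63, -0.0, -0.0]
force: [1.7, -0.4, -1.0]
gripper_width: 0.0538
gripper_force: 25.0
```

Emit:
{"op": "jog_arm", "data": {"dp": [[0.22,-0.02,0],[0.44,-0.04,0],[0.66,-0.06,0],[0.88,-0.09,0],[1,-0.1,0]], "rotation": [[0,0,0],[0,0,0],[0,0,0],[0,0,0],[0,0,0]], "claw": [0.3,0.3,0.3,0.3,0.3]}}

```text
clock: 10.25
position: [0.4801, 0.2102, 0.1755]
orientation: [0.776, 0.631, -0.0, -0.0]
force: [0.5, -0.4, -1.5]
gripper_width: 0.0536
gripper_force: 25.0
```

```bash
python3 -c "
from h import *
w=world(-.157,.084);plan(w[0],w[1],.072,-12)"
```

```text
t 10.25 cab mm [-160.7   88.4  175.5] w mm [480.1 210.2 175.5] yaw(tooly) -11.74 tilt [-0.0011  0.0002] F [ 0.5 -0.4 -1.5] wid 0.0536 gf 25.0 q6 0.61
dp [0.019 0.023 0.517] rows>= 3 rot [-0.0002  0.      0.0007]
```

Emit:
{"op": "jog_arm", "data": {"dp": [[0.015,0.02,0.15],[0.015,0.02,0.35],[0.015,0.02,0.48],[0.015,0.02,0.52],[0.015,0.02,0.525]], "rotation": [[0,0,0],[0,0,0],[0,0,0],[0,0,0],[0,0,0]], "claw": [0.3,0.3,0.3,0.3,0.3]}}

```text
clock: 10.75
position: [0.4842, 0.2089, 0.0703]
orientation: [0.776, 0.63, -0.002, -0.0]
force: [-0.2, 0.4, -1.3]
gripper_width: 0.0534
gripper_force: 25.0
```

Emit:
{"op": "jog_arm", "data": {"dp": [[0,0,0],[0,0,0],[0,0,-0.1],[0,0,-0.3],[0,0,-0.53]], "rotation": [[0,0,0],[0,0,0],[0,0,0],[0,0,0],[0,0,0]], "claw": [0.77,0.77,0.77,0.77,0.77]}}

```text
clock: 11.25
position: [0.485, 0.2092, 0.1793]
orientation: [0.776, 0.63, -0.0, -0.0]
force: [1.0, 0.2, 0.0]
gripper_width: 0.0707
gripper_force: 0.0
```

```bash
python3 -c "
from h import *
objs();inbay();plan(.4465,-.3365,.14,-12)"
```

```text
scene 368 zt 0.0646 c [ 446. -337.] [54. 53.] long 159.2
scene 352 zt 0.0644 c [ 593. -194.] [52. 52.] long 94.1
scene 521 zt 0.0509 c [ 573. -339.] [18. 71.] long 163.3
scene 554 zt 0.0507 c [ 504. -473.] [69. 19.] long -158.7
side 467 zt 0.0611 c [ 591. -192.] [57. 52.] long -135.6
side 669 zt 0.0482 c [ 569. -339.] [21. 70.] long 162.7
side 614 zt 0.0608 c [ 444. -336.] [54. 54.] long 53.4
side 814 zt 0.0484 c [ 501. -473.] [70. 19.] long -158.6
bay [353. 208.] 275 x [-226. -167.] y [62. 98.] ztop 0.0974
t 11.4 cab mm [-158.7   80.7  182.1] w mm [488.  210.5 182.1] yaw(tooly) -11.86 tilt [0.0079 0.0034] F [-0.3  0.   0.3] wid 0.0709 gf 0.0 q6 0.61
dp [-2.72   0.357  0.2  ] rows>= 12 rot [ 0.0011 -0.0008  0.0004]
```

Emit:
{"op": "jog_arm", "data": {"dp": [[-0.2,0.025,0],[-0.4,0.05,0],[-0.6,0.075,0],[-0.8,0.1,0],[-1,0.13,0]], "rotation": [[0,0,0],[0,0,0],[0,0,0],[0,0,0],[0,0,0]], "claw": [0.77,0.77,0.77,0.77,0.77]}}

```text
clock: 11.9
position: [0.4691, 0.0069, 0.1775]
orientation: [0.776, 0.63, 0.0, 0.0]
force: [0.5, 0.2, 0.4]
gripper_width: 0.0707
gripper_force: 0.0
```

Emit:
{"op": "jog_arm", "data": {"dp": [[-0.2,0.025,0],[-0.4,0.05,0],[-0.6,0.075,0],[-0.8,0.1,0],[-1,0.13,0]], "rotation": [[0,0,0],[0,0,0],[0,0,0],[0,0,0],[0,0,0]], "claw": [0.87,0.87,0.87,0.87,0.87]}}

```text
clock: 12.4
position: [0.4534, -0.1943, 0.1775]
orientation: [0.776, 0.63, 0.0, -0.0]
force: [1.1, -0.7, 0.8]
gripper_width: 0.0802
gripper_force: 0.0
```

Emit:
{"op": "jog_arm", "data": {"dp": [[-0.2,0.025,0.05],[-0.4,0.05,0.1],[-0.6,0.075,0.15],[-0.7,0.1,0.2],[-0.72,0.1,0.2]], "rotation": [[0,0,0],[0,0,0],[0,0,0],[0,0,0],[0,0,0]], "claw": [0.87,0.87,0.87,0.87,0.87]}}

```text
clock: 12.9
position: [0.4431, -0.3394, 0.1361]
orientation: [0.777, 0.629, -0.0, -0.001]
force: [1.2, 0.5, 0.3]
gripper_width: 0.0801
gripper_force: 0.0
```

```bash
python3 -c "
from h import *
objs();inbay();plan(.4455,-.3365,.026,-12)
look('scene','c.png');cv2.imwrite('pics/c2.png',cv2.resize(cv2.imread('pics/c.png')[130:400,170:520],None,fx=2,fy=2))"
```

```text
scene 356 zt 0.0644 c [ 594. -192.] [51. 54.] long 147.7
scene 212 zt 0.0643 c [ 461. -340.] [49. 24.] long 76.4
scene 518 zt 0.0516 c [ 572. -339.] [17. 69.] long 161.6
scene 557 zt 0.0515 c [ 505. -473.] [71. 18.] long -159.7
side 104 zt 0.0417 c [ 583. -216.] [ 8. 30.] long 157.3
side 674 zt 0.0482 c [ 569. -339.] [22. 70.] long 162.7
side 615 zt 0.0612 c [ 445. -336.] [57. 50.] long 58.4
side 812 zt 0.0483 c [ 501. -472.] [71. 19.] long -158.8
bay [353. 208.] 278 x [-226. -166.] y [64. 97.] ztop 0.0966
t 13.05 cab mm [-703.6   10.1  137.6] w mm [ 443.8 -337.1  137.6] yaw(tooly) -11.87 tilt [-0.0005  0.0006] F [0.  0.5 0.4] wid 0.0802 gf 0.0 q6 -0.45
dp [0.004 0.008 0.558] rows>= 3 rot [-0.0001 -0.0001  0.0004]
```

View pics/c2.png

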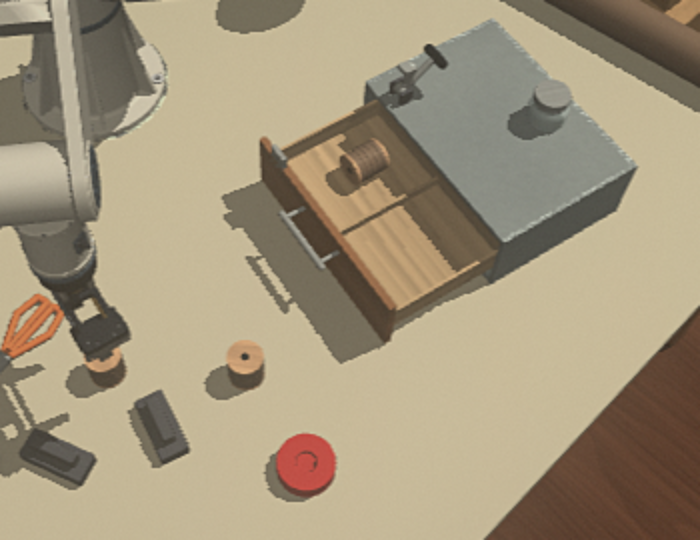

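The crop shows spool 1 lying on its side in the lever bay at (365,160), axis along the cabinet's x (it brushed the cabinet's front on the way down); it lies on the floor, well inside, so I leave it and place the others in the bay's front half.

Emit:
{"op": "jog_arm", "data": {"dp": [[0.004,0.008,0.2],[0.004,0.008,0.4],[0.004,0.008,0.52],[0.004,0.008,0.558],[0.004,0.008,0.558]], "rotation": [[0,0,0],[0,0,0],[0,0,0],[0,0,0],[0,0,0]], "claw": [0.87,0.87,0.87,0.87,0.87]}}

```text
clock: 13.6
position: [0.4458, -0.3362, 0.0259]
orientation: [0.776, 0.631, -0.0, -0.001]
force: [0.0, 0.2, 0.5]
gripper_width: 0.0799
gripper_force: 0.0
```

Emit:
{"op": "jog_arm", "data": {"dp": [[0,0,0],[0,0,0],[0,0,0],[0,0,0]], "rotation": [[0,0,0],[0,0,0],[0,0,0],[0,0,0]], "claw": [0.3,0.3,0.3,0.3], "grip_force": 25}}

```text
clock: 14.0
position: [0.4465, -0.3377, 0.0272]
orientation: [0.776, 0.63, 0.0, 0.001]
force: [-1.0, 0.7, 6.9]
gripper_width: 0.0538
gripper_force: 25.0
```

Emit:
{"op": "jog_arm", "data": {"dp": [[0,0,-0.12],[0,0,-0.35],[0,0,-0.6],[0,0,-0.78],[0,0,-0.78]], "rotation": [[0,0,0],[0,0,0],[0,0,0],[0,0,0],[0,0,0]], "claw": [0.3,0.3,0.3,0.3,0.3]}}

```text
clock: 14.5
position: [0.4485, -0.3393, 0.1878]
orientation: [0.776, 0.63, 0.001, 0.005]
force: [-0.0, -0.1, -2.0]
gripper_width: 0.0535
gripper_force: 25.0
```

```bash
python3 -c "
from h import *
w=world(-.287,.038);plan(w[0],w[1],.185,-12)"
```

```text
t 14.5 cab mm [-704.8    5.1  187.8] w mm [ 448.5 -339.3  187.8] yaw(tooly) -11.86 tilt [ 0.0074 -0.0056] F [-0.  -0.1 -2. ] wid 0.0535 gf 25.0 q6 -0.44
dp [ 2.089 -0.159  0.004] rows>= 9 rot [0.0013 0.0006 0.0004]
```

Emit:
{"op": "jog_arm", "data": {"dp": [[0.15,-0.01,0],[0.35,-0.03,0],[0.55,-0.04,0],[0.77,-0.06,0],[1,-0.08,0]], "rotation": [[0,0,0],[0,0,0],[0,0,0],[0,0,0],[0,0,0]], "claw": [0.3,0.3,0.3,0.3,0.3]}}

```text
clock: 15.0
position: [0.4707, -0.1367, 0.1813]
orientation: [0.777, 0.63, -0.0, -0.0]
force: [0.3, 0.1, -0.8]
gripper_width: 0.0537
gripper_force: 25.0
```

Emit:
{"op": "jog_arm", "data": {"dp": [[0.22,-0.02,0],[0.44,-0.04,0],[0.66,-0.06,0],[0.88,-0.08,0],[1,-0.08,0]], "rotation": [[0,0,0],[0,0,0],[0,0,0],[0,0,0],[0,0,0]], "claw": [0.3,0.3,0.3,0.3,0.3]}}

```text
clock: 15.5
position: [0.496, 0.0636, 0.1813]
orientation: [0.776, 0.631, -0.0, -0.001]
force: [-0.1, -0.3, -1.2]
gripper_width: 0.0537
gripper_force: 25.0
```

Emit:
{"op": "jog_arm", "data": {"dp": [[0.06,0,0],[0.07,0,0],[0.07,0,0]], "rotation": [[0,0,0],[0,0,0],[0,0,0]], "claw": [0.3,0.3,0.3]}}

```text
clock: 15.8
position: [0.4992, 0.0738, 0.1816]
orientation: [0.776, 0.63, -0.001, -0.0]
force: [0.8, -0.7, -1.5]
gripper_width: 0.0538
gripper_force: 25.0
```

```bash
python3 -c "
from h import *
w=world(-.287,.038);plan(w[0],w[1],.071,-12)"
```

```text
t 15.8 cab mm [-290.1   41.3  181.6] w mm [499.2  73.8 181.6] yaw(tooly) -11.84 tilt [-0.0009 -0.0005] F [ 0.8 -0.7 -1.5] wid 0.0538 gf 25.0 q6 0.35
dp [0.016 0.017 0.553] rows>= 3 rot [-0.0001  0.0001  0.0004]
```

Emit:
{"op": "jog_arm", "data": {"dp": [[0.016,0.017,0.15],[0.016,0.017,0.35],[0.016,0.017,0.5],[0.016,0.017,0.55],[0.016,0.017,0.557]], "rotation": [[0,0,0],[0,0,0],[0,0,0],[0,0,0],[0,0,0]], "claw": [0.3,0.3,0.3,0.3,0.3]}}

```text
clock: 16.3
position: [0.5026, 0.0756, 0.0698]
orientation: [0.777, 0.63, -0.001, -0.001]
force: [0.3, 0.2, -0.6]
gripper_width: 0.0534
gripper_force: 25.0
```

Emit:
{"op": "jog_arm", "data": {"dp": [[0,0,0],[0,0,0],[0,0,0],[0,0,-0.1],[0,0,-0.3]], "rotation": [[0,0,0],[0,0,0],[0,0,0],[0,0,0],[0,0,0]], "claw": [0.7,0.7,0.7,0.7,0.7]}}

```text
clock: 16.8
position: [0.5019, 0.0767, 0.1299]
orientation: [0.776, 0.63, -0.002, -0.001]
force: [0.7, 0.8, 0.5]
gripper_width: 0.0642
gripper_force: 0.0
```

Emit:
{"op": "jog_arm", "data": {"dp": [[0,0,-0.2],[0,0,-0.26],[-0.1,0,-0.26],[-0.3,0,-0.26],[-0.5,0,-0.26]], "rotation": [[0,0,0],[0,0,0],[0,0,0],[0,0,0],[0,0,0]], "claw": [0.87,0.87,0.87,0.87,0.87]}}

```text
clock: 17.3
position: [0.4828, -0.0216, 0.1829]
orientation: [0.776, 0.631, 0.0, 0.0]
force: [0.6, -0.2, -0.0]
gripper_width: 0.0802
gripper_force: 0.0
```

```bash
python3 -c "
from h import *
objs();inbay();plan(.592,-.1925,.14,-12)"
```

```text
scene 355 zt 0.0642 c [ 593. -194.] [52. 54.] long 142.9
scene 524 zt 0.0509 c [ 572. -339.] [18. 70.] long 163.5
scene 556 zt 0.0513 c [ 504. -473.] [70. 18.] long -158.5
side 471 zt 0.0611 c [ 591. -191.] [55. 54.] long 49.3
side 676 zt 0.0484 c [ 570. -338.] [22. 71.] long 161.8
side 809 zt 0.0483 c [ 502. -472.] [71. 19.] long -159.0
bay [353. 208.] 280 x [-226. -167.] y [61. 98.] ztop 0.0968
bay [337. 229.] 219 x [-313. -262.] y [12. 58.] ztop 0.1053
t 17.45 cab mm [-387.9   37.7  182.7] w mm [482.5 -22.6 182.7] yaw(tooly) -12.02 tilt [ 0.0002 -0.0001] F [-0.2 -0.1 -0.1] wid 0.0802 gf 0.0 q6 0.16
dp [-0.717  0.712  0.214] rows>= 5 rot [ 0.      0.     -0.0001]
```

Emit:
{"op": "jog_arm", "data": {"dp": [[-0.15,0.15,0.04],[-0.3,0.3,0.08],[-0.45,0.45,0.14],[-0.6,0.6,0.2],[-0.717,0.712,0.214]], "rotation": [[0,0,0],[0,0,0],[0,0,0],[0,0,0],[0,0,0]], "claw": [0.87,0.87,0.87,0.87,0.87]}}

```text
clock: 17.95
position: [0.594, -0.1913, 0.1383]
orientation: [0.776, 0.63, -0.0, -0.0]
force: [-0.1, -0.2, -0.3]
gripper_width: 0.0797
gripper_force: 0.0
```

Emit:
{"op": "jog_arm", "data": {"dp": [[0,0,0.1],[0,0,0.3],[0,0,0.48],[0,0,0.565],[0,0,0.57]], "rotation": [[0,0,0],[0,0,0],[0,0,0],[0,0,0],[0,0,0]], "claw": [0.87,0.87,0.87,0.87,0.87]}}

```text
clock: 18.45
position: [0.5914, -0.1889, 0.023]
orientation: [0.776, 0.631, -0.001, -0.002]
force: [0.2, -0.1, 0.2]
gripper_width: 0.0802
gripper_force: 0.0
```

Emit:
{"op": "jog_arm", "data": {"dp": [[0,0,0],[0,0,0],[0,0,0],[0,0,0]], "rotation": [[0,0,0],[0,0,0],[0,0,0],[0,0,0]], "claw": [0.3,0.3,0.3,0.3], "grip_force": 25}}

```text
clock: 18.85
position: [0.5938, -0.1907, 0.0272]
orientation: [0.776, 0.63, 0.001, 0.001]
force: [-0.0, 0.7, 5.2]
gripper_width: 0.0537
gripper_force: 25.0
```

Emit:
{"op": "jog_arm", "data": {"dp": [[0,0,-0.12],[0,0,-0.35],[0,0,-0.6],[0,0,-0.78],[0,0,-0.78]], "rotation": [[0,0,0],[0,0,0],[0,0,0],[0,0,0],[0,0,0]], "claw": [0.3,0.3,0.3,0.3,0.3]}}

```text
clock: 19.35
position: [0.5963, -0.1916, 0.1884]
orientation: [0.776, 0.63, 0.003, 0.004]
force: [0.5, -0.4, -0.7]
gripper_width: 0.0533
gripper_force: 25.0
```

```bash
python3 -c "
from h import *
w=world(-.270,.128);print(w);plan(w[0],w[1],.187,78)"
```

```text
[0.41866095 0.11151284]
t 19.35 cab mm [-529.6 -108.7  188.4] w mm [ 596.3 -191.6  188.4] yaw(tooly) -11.86 tilt [ 0.0097 -0.0031] F [ 0.5 -0.4 -0.7] wid 0.0533 gf 25.0 q6 -0.11
dp [ 1.301 -1.18  -0.007] rows>= 11 rot [ 0.0011  0.0014 -0.2496]
```

Emit:
{"op": "jog_arm", "data": {"dp": [[0.1,-0.09,0],[0.23,-0.21,0],[0.37,-0.34,0],[0.51,-0.46,0],[0.65,-0.59,0]], "rotation": [[0,0,0],[0,0,0],[0,0,0],[0,0,0],[0,0,0]], "claw": [0.3,0.3,0.3,0.3,0.3]}}

```text
clock: 19.85
position: [0.5029, -0.038, 0.1812]
orientation: [0.776, 0.63, -0.0, -0.0]
force: [1.0, 0.2, -1.0]
gripper_width: 0.0535
gripper_force: 25.0
```

Emit:
{"op": "jog_arm", "data": {"dp": [[0.14,-0.13,0],[0.28,-0.26,0],[0.42,-0.39,0],[0.56,-0.51,0],[0.65,-0.59,0]], "rotation": [[0,0,0],[0,0,0],[0,0,0],[0,0,0],[0,0,0]], "claw": [0.3,0.3,0.3,0.3,0.3]}}

```text
clock: 20.35
position: [0.4134, 0.1137, 0.1813]
orientation: [0.776, 0.631, -0.0, -0.0]
force: [0.0, 0.3, -0.8]
gripper_width: 0.0535
gripper_force: 25.0
```

Emit:
{"op": "jog_arm", "data": {"dp": [[0,0,0],[0,0,0],[0,0,0],[0,0,0],[0,0,0]], "rotation": [[0,0,-0.02],[0,0,-0.043],[0,0,-0.066],[0,0,-0.089],[0,0,-0.11]], "claw": [0.3,0.3,0.3,0.3,0.3]}}

```text
clock: 20.85
position: [0.4148, 0.1122, 0.1813]
orientation: [0.514, 0.858, -0.0, -0.0]
force: [-0.8, -0.5, -0.1]
gripper_width: 0.0533
gripper_force: 25.0
```

Emit:
{"op": "jog_arm", "data": {"dp": [[0,0,0],[0,0,0],[0,0,0],[0,0,0],[0,0,0]], "rotation": [[0,0,-0.022],[0,0,-0.045],[0,0,-0.068],[0,0,-0.091],[0,0,-0.11]], "claw": [0.3,0.3,0.3,0.3,0.3]}}

```text
clock: 21.35
position: [0.4148, 0.1122, 0.1812]
orientation: [0.194, 0.981, -0.0, -0.0]
force: [0.3, -0.2, -1.4]
gripper_width: 0.0535
gripper_force: 25.0
```

Emit:
{"op": "jog_arm", "data": {"dp": [[0,0,0],[0,0,0],[0,0,0]], "rotation": [[0,0,-0.02],[0,0,-0.03],[0,0,-0.03]], "claw": [0.3,0.3,0.3]}}

```text
clock: 21.65
position: [0.4148, 0.1122, 0.1813]
orientation: [0.103, 0.995, -0.0, -0.0]
force: [0.9, 0.3, -2.0]
gripper_width: 0.0534
gripper_force: 25.0
```

```bash
python3 -c "
from h import *
w=world(-.271,.128);plan(w[0],w[1],.071,78)"
```

```text
t 21.65 cab mm [-270.1  131.9  181.3] w mm [414.8 112.2 181.3] yaw(tooly) 78.19 tilt [-0.0008 -0.0002] F [ 0.9  0.3 -2. ] wid 0.0534 gf 25.0 q6 -1.1
dp [-0.02  -0.004  0.552] rows>= 3 rot [-0.0001 -0.0001  0.0005]
```

Emit:
{"op": "jog_arm", "data": {"dp": [[-0.02,-0.004,0.15],[-0.02,-0.004,0.35],[-0.02,-0.004,0.5],[-0.02,-0.004,0.55],[-0.02,-0.004,0.556]], "rotation": [[0,0,0],[0,0,0],[0,0,0],[0,0,0],[0,0,0]], "claw": [0.3,0.3,0.3,0.3,0.3]}}

```text
clock: 22.15
position: [0.4182, 0.1105, 0.0698]
orientation: [0.104, 0.995, -0.0, -0.001]
force: [0.3, -0.6, -1.3]
gripper_width: 0.0539
gripper_force: 25.0
```

Emit:
{"op": "jog_arm", "data": {"dp": [[0,0,0],[0,0,0],[0,0,0],[0,0,-0.1],[0,0,-0.3]], "rotation": [[0,0,0],[0,0,0],[0,0,0],[0,0,0],[0,0,0]], "claw": [0.69,0.69,0.69,0.69,0.69]}}

```text
clock: 22.65
position: [0.4176, 0.1102, 0.1302]
orientation: [0.103, 0.995, -0.001, -0.002]
force: [0.5, -0.1, 0.7]
gripper_width: 0.0635
gripper_force: 0.0
```

Emit:
{"op": "jog_arm", "data": {"dp": [[0,0,-0.2],[0,0,-0.26],[0,-0.1,-0.26],[0,-0.3,-0.26],[0,-0.5,-0.26]], "rotation": [[0,0,0],[0,0,0],[0,0,0],[0,0,0],[0,0,0]], "claw": [0.6,0.5,0.5,0.5,0.5]}}

```text
clock: 23.15
position: [0.3983, 0.0121, 0.1829]
orientation: [0.102, 0.995, -0.0, 0.001]
force: [-0.3, -0.1, -0.9]
gripper_width: 0.046
gripper_force: 0.0
```

```bash
python3 -c "
from h import *
objs();inbay();plan(.570,-.3385,.14,72.5)"
```

```text
scene 520 zt 0.0514 c [ 572. -339.] [18. 69.] long 161.7
scene 544 zt 0.0505 c [ 500. -444.] [72. 18.] long -158.3
side 676 zt 0.0482 c [ 568. -338.] [21. 70.] long 162.4
side 774 zt 0.0484 c [ 497. -444.] [71. 18.] long -158.9
bay [323. 207.] 258 x [-301. -253.] y [103. 153.] ztop 0.1051
bay [353. 209.] 277 x [-228. -168.] y [62. 96.] ztop 0.0972
bay [336. 229.] 258 x [-314. -265.] y [12. 61.] ztop 0.1056
t 23.3 cab mm [-372.4  127.3  182.7] w mm [398.1  11.2 182.7] yaw(tooly) 77.95 tilt [ 0.0003 -0.0004] F [ 0.1  0.5 -0.5] wid 0.0457 gf 0.0 q6 -1.34
dp [-1.206 -1.531  0.215] rows>= 8 rot [-0.      0.0001  0.0151]
```

Emit:
{"op": "jog_arm", "data": {"dp": [[-0.12,-0.153,0],[-0.24,-0.306,0],[-0.36,-0.459,0],[-0.48,-0.612,0],[-0.6,-0.765,0]], "rotation": [[0,0,0],[0,0,0],[0,0,0],[0,0,0],[0,0,0]], "claw": [0.5,0.5,0.5,0.5,0.5]}}

```text
clock: 23.8
position: [0.4858, -0.1621, 0.1826]
orientation: [0.103, 0.995, 0.0, 0.0]
force: [0.5, 0.2, 0.4]
gripper_width: 0.0459
gripper_force: 0.0
```

Emit:
{"op": "jog_arm", "data": {"dp": [[-0.12,-0.153,0.04],[-0.24,-0.306,0.08],[-0.36,-0.459,0.12],[-0.5,-0.65,0.2],[-0.606,-0.766,0.3]], "rotation": [[0,0,0.004],[0,0,0.008],[0,0,0.016],[0,0,0.0165],[0,0,0.0165]], "claw": [0.5,0.5,0.5,0.5,0.5]}}

```text
clock: 24.3
position: [0.5742, -0.3384, 0.1225]
orientation: [0.155, 0.988, -0.001, 0.001]
force: [-0.6, 1.0, -0.6]
gripper_width: 0.0461
gripper_force: 0.0
```

```bash
python3 -c "
from h import *
objs();plan(.570,-.3385,.028,72)"
```

```text
scene 512 zt 0.0511 c [ 573. -339.] [18. 69.] long 161.8
scene 544 zt 0.0504 c [ 500. -445.] [71. 19.] long -158.6
side 670 zt 0.0484 c [ 570. -338.] [22. 70.] long 162.5
side 774 zt 0.0487 c [ 497. -444.] [72. 19.] long -159.0
t 24.4 cab mm [-677.5 -116.2  119.3] w mm [ 572.8 -337.8  119.3] yaw(tooly) 72.14 tilt [-0.002   0.0008] F [-0.  -0.1  0.8] wid 0.0458 gf 0.0 q6 -1.79
dp [ 0.011 -0.008  0.457] rows>= 2 rot [ 0.     -0.0003  0.0004]
```

Emit:
{"op": "jog_arm", "data": {"dp": [[0.01,-0.005,0.15],[0.01,-0.005,0.3],[0.01,-0.005,0.42],[0.01,-0.005,0.45],[0.01,-0.005,0.453]], "rotation": [[0,0,0],[0,0,0],[0,0,0],[0,0,0],[0,0,0]], "claw": [0.5,0.5,0.5,0.5,0.5]}}

```text
clock: 24.9
position: [0.5695, -0.3353, 0.0317]
orientation: [0.154, 0.988, 0.0, -0.001]
force: [-0.1, -0.3, 0.2]
gripper_width: 0.046
gripper_force: 0.0
```

Emit:
{"op": "jog_arm", "data": {"dp": [[0,0,0],[0,0,0],[0,0,0],[0,0,0],[0,0,0]], "rotation": [[0,0,0],[0,0,0],[0,0,0],[0,0,0],[0,0,0]], "claw": [0.05,0.05,0.05,0.05,0.05], "grip_force": 45}}

```text
clock: 25.4
position: [0.5702, -0.3366, 0.0331]
orientation: [0.155, 0.988, 0.0, 0.001]
force: [0.1, 3.6, 6.3]
gripper_width: 0.0175
gripper_force: 45.0
```

Emit:
{"op": "jog_arm", "data": {"dp": [[0,0,-0.12],[0,0,-0.35],[0,0,-0.6],[0,0,-0.73],[0,0,-0.73]], "rotation": [[0,0,0],[0,0,0],[0,0,0],[0,0,0],[0,0,0]], "claw": [0.05,0.05,0.05,0.05,0.05]}}

```text
clock: 25.9
position: [0.5715, -0.3381, 0.1822]
orientation: [0.155, 0.988, -0.001, 0.003]
force: [0.8, -0.5, -4.3]
gripper_width: 0.0174
gripper_force: 44.9
```

```bash
python3 -c "
from h import *
w=world(-.225,-.048);print(w);plan(w[0],w[1],.175,-12)"
```

```text
[0.60017095 0.11893703]
t 25.9 cab mm [-678.  -114.9  182.2] w mm [ 571.5 -338.1  182.2] yaw(tooly) 72.21 tilt [ 0.0058 -0.0038] F [ 0.8 -0.5 -4.3] wid 0.0174 gf 44.9 q6 -1.8
dp [0.562 2.22  0.028] rows>= 10 rot [0.0005 0.0011 0.2339]
```

Emit:
{"op": "jog_arm", "data": {"dp": [[0.03,0.1,0],[0.06,0.25,0],[0.1,0.41,0],[0.14,0.57,0],[0.19,0.74,0]], "rotation": [[0,0,0],[0,0,0],[0,0,0],[0,0,0],[0,0,0]], "claw": [0.05,0.05,0.05,0.05,0.05]}}

```text
clock: 26.4
position: [0.5767, -0.1819, 0.1749]
orientation: [0.155, 0.988, 0.0, -0.002]
force: [-0.2, 0.3, -3.7]
gripper_width: 0.0174
gripper_force: 44.9
```

Emit:
{"op": "jog_arm", "data": {"dp": [[0.04,0.15,0],[0.08,0.3,0],[0.12,0.45,0],[0.16,0.6,0],[0.19,0.74,0]], "rotation": [[0,0,0],[0,0,0],[0,0,0],[0,0,0],[0,0,0]], "claw": [0.05,0.05,0.05,0.05,0.05]}}

```text
clock: 26.9
position: [0.5852, -0.0295, 0.175]
orientation: [0.154, 0.988, -0.0, -0.003]
force: [-0.7, -0.2, -3.9]
gripper_width: 0.0176
gripper_force: 44.9
```

Emit:
{"op": "jog_arm", "data": {"dp": [[0.04,0.15,0],[0.08,0.3,0],[0.12,0.45,0],[0.16,0.6,0],[0.18,0.74,0]], "rotation": [[0,0,0.02],[0,0,0.04],[0,0,0.06],[0,0,0.08],[0,0,0.1]], "claw": [0.05,0.05,0.05,0.05,0.05]}}

```text
clock: 27.4
position: [0.5959, 0.1219, 0.1749]
orientation: [0.454, 0.891, -0.002, -0.002]
force: [0.7, -0.6, -4.4]
gripper_width: 0.0177
gripper_force: 44.9
```

Emit:
{"op": "jog_arm", "data": {"dp": [[0,0,0],[0,0,0],[0,0,0],[0,0,0],[0,0,0]], "rotation": [[0,0,0.022],[0,0,0.045],[0,0,0.068],[0,0,0.091],[0,0,0.11]], "claw": [0.05,0.05,0.05,0.05,0.05]}}

```text
clock: 27.9
position: [0.5962, 0.1205, 0.1748]
orientation: [0.73, 0.684, -0.002, -0.001]
force: [-0.1, 0.4, -4.2]
gripper_width: 0.0173
gripper_force: 44.9
```

Emit:
{"op": "jog_arm", "data": {"dp": [[0,0,0],[0,0,0],[0,0,0]], "rotation": [[0,0,0.015],[0,0,0.0235],[0,0,0.0235]], "claw": [0.05,0.05,0.05]}}

```text
clock: 28.2
position: [0.5965, 0.1204, 0.1752]
orientation: [0.776, 0.63, -0.002, -0.001]
force: [0.2, 0.4, -4.2]
gripper_width: 0.0176
gripper_force: 44.9
```

```bash
python3 -c "
from h import *
w=world(-.225,-.048);plan(w[0],w[1],.077,-12)
look('scene','d.png'); cv2.imwrite('pics/d2.png',cv2.resize(cv2.imread('pics/d.png')[130:310,270:510],None,fx=3,fy=3))"
```

```text
t 28.2 cab mm [-224.3  -44.1  175.2] w mm [596.5 120.4 175.2] yaw(tooly) -11.88 tilt [-0.0046 -0.0008] F [ 0.2  0.4 -4.2] wid 0.0176 gf 44.9 q6 0.4
dp [-0.003  0.022  0.491] rows>= 2 rot [-0.0007  0.0003  0.0003]
```

View pics/d2.png

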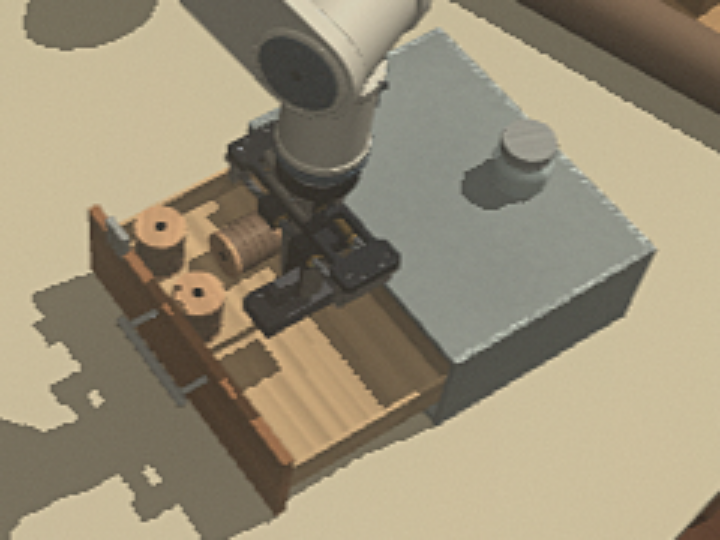

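Crop: two spools stand at (160,235) and (198,300), one lies at (245,240); the weight hangs over the far bay. Lowering it.

Emit:
{"op": "jog_arm", "data": {"dp": [[-0.003,0.03,0.15],[-0.003,0.03,0.32],[-0.003,0.03,0.43],[-0.003,0.03,0.49],[-0.003,0.03,0.495]], "rotation": [[0,0,0],[0,0,0],[0,0,0],[0,0,0],[0,0,0]], "claw": [0.05,0.05,0.05,0.05,0.05]}}

```text
clock: 28.75
position: [0.6026, 0.1184, 0.0768]
orientation: [0.776, 0.631, -0.002, -0.001]
force: [-0.9, -0.6, -4.5]
gripper_width: 0.0177
gripper_force: 44.9
```

Emit:
{"op": "jog_arm", "data": {"dp": [[0,0,0],[0,0,0],[0,0,0],[0,0,-0.1],[0,0,-0.3]], "rotation": [[0,0,0],[0,0,0],[0,0,0],[0,0,0],[0,0,0]], "claw": [0.38,0.38,0.38,0.38,0.38]}}

```text
clock: 29.25
position: [0.6027, 0.1182, 0.1381]
orientation: [0.776, 0.63, -0.002, -0.001]
force: [0.2, 0.5, 0.9]
gripper_width: 0.0347
gripper_force: 0.0
```

Emit:
{"op": "jog_arm", "data": {"dp": [[0,0,-0.2],[0,0,-0.24],[-0.1,0,-0.24],[-0.3,0,-0.24],[-0.5,0,-0.24]], "rotation": [[0,0,0],[0,0,0],[0,0,0],[0,0,0],[0,0,0]], "claw": [0.5,0.5,0.5,0.5,0.5]}}

```text
clock: 29.75
position: [0.5837, 0.0201, 0.1876]
orientation: [0.776, 0.631, 0.001, 0.0]
force: [-0.3, -0.8, -0.3]
gripper_width: 0.046
gripper_force: 0.0
```

```bash
sed -i 's/(Z>.075)&(Z<.112)/(Z>.058)\&(Z<.112)\&(abs(Y)>.008)/' h.py; python3 -c "
from h import *
objs();inbay();plan(.498,-.4445,.12,-69)"
```

```text
scene 549 zt 0.0507 c [ 500. -446.] [69. 20.] long -158.9
side 775 zt 0.0487 c [ 497. -444.] [71. 19.] long -158.9
bay [375. 200.] 95 x [-128. -109.] y [ 13. 144.] ztop 0.0762
bay [320. 212.] 121 x [-303. -283.] y [109. 148.] ztop 0.1042
bay [360. 210.] 82 x [-197. -167.] y [56. 77.] ztop 0.0958
bay [405. 236.] 112 x [-129. -127.] y [-138.  -56.] ztop 0.1104
bay [334. 233.] 108 x [-321. -291.] y [11. 62.] ztop 0.1053
bay [368. 247.] 348 x [-265. -197.] y [-61. -44.] ztop 0.0912
t 29.9 cab mm [-326.3  -52.5  187.5] w mm [583.5  18.9 187.5] yaw(tooly) -12.01 tilt [ 0.0007 -0.0001] F [ 0.1 -0.3 -0.7] wid 0.0462 gf 0.0 q6 0.24
dp [-2.356  0.064  0.337] rows>= 10 rot [ 1.000e-04 -1.000e-04  1.583e-01]
```

Emit:
{"op": "jog_arm", "data": {"dp": [[-0.2,0,0],[-0.4,0.01,0],[-0.6,0.02,0],[-0.8,0.02,0],[-1,0.03,0]], "rotation": [[0,0,0],[0,0,0],[0,0,0],[0,0,0],[0,0,0]], "claw": [0.5,0.5,0.5,0.5,0.5]}}

```text
clock: 30.4
position: [0.5489, -0.1767, 0.1873]
orientation: [0.776, 0.631, 0.0, 0.0]
force: [-0.4, -0.4, -1.0]
gripper_width: 0.0462
gripper_force: 0.0
```

Emit:
{"op": "jog_arm", "data": {"dp": [[-0.2,0,0.05],[-0.4,0.01,0.1],[-0.6,0.02,0.15],[-0.8,0.02,0.2],[-0.95,0.03,0.3]], "rotation": [[0,0,0],[0,0,0],[0,0,0],[0,0,0],[0,0,0]], "claw": [0.5,0.5,0.5,0.5,0.5]}}

```text
clock: 30.9
position: [0.5167, -0.3656, 0.1279]
orientation: [0.776, 0.63, 0.001, 0.002]
force: [0.3, 0.4, 0.4]
gripper_width: 0.0461
gripper_force: 0.0
```

Emit:
{"op": "jog_arm", "data": {"dp": [[-0.1,0,0],[-0.2,0,0],[-0.3,0,0],[-0.4,0,0],[-0.405,0,0]], "rotation": [[0,0,0.02],[0,0,0.042],[0,0,0.065],[0,0,0.088],[0,0,0.11]], "claw": [0.5,0.5,0.5,0.5,0.5]}}

```text
clock: 31.4
position: [0.4996, -0.4444, 0.1272]
orientation: [0.945, 0.327, 0.0, 0.001]
force: [0.7, 0.4, -0.5]
gripper_width: 0.0461
gripper_force: 0.0
```

Emit:
{"op": "jog_arm", "data": {"dp": [[0,0,0],[0,0,0],[0,0,0],[0,0,0]], "rotation": [[0,0,0.022],[0,0,0.044],[0,0,0.0485],[0,0,0.0485]], "claw": [0.5,0.5,0.5,0.5]}}

```text
clock: 31.8
position: [0.4996, -0.4423, 0.1271]
orientation: [0.983, 0.185, 0.0, 0.0]
force: [0.4, 0.2, -0.7]
gripper_width: 0.0462
gripper_force: 0.0
```

```bash
python3 -c "
from h import *
objs();plan(.4985,-.4445,.029,-69)"
```

```text
scene 494 zt 0.0504 c [ 500. -444.] [65. 20.] long -161.6
side 779 zt 0.0483 c [ 497. -444.] [72. 18.] long -159.6
t 31.9 cab mm [-795.1  -66.1  127.1] w mm [ 499.3 -442.4  127.1] yaw(tooly) -68.7 tilt [ 0.0002 -0.0001] F [ 0.4  0.3 -0.4] wid 0.0459 gf 0.0 q6 0.47
dp [-0.008  0.008  0.491] rows>= 2 rot [ 0.     -0.      0.0008]
```

Emit:
{"op": "jog_arm", "data": {"dp": [[-0.008,0.008,0.15],[-0.008,0.008,0.32],[-0.008,0.008,0.44],[-0.008,0.008,0.48],[-0.008,0.008,0.485]], "rotation": [[0,0,0],[0,0,0],[0,0,0],[0,0,0],[0,0,0]], "claw": [0.5,0.5,0.5,0.5,0.5]}}

```text
clock: 32.4
position: [0.4976, -0.4444, 0.0292]
orientation: [0.983, 0.184, -0.001, -0.001]
force: [0.7, 0.4, 0.8]
gripper_width: 0.046
gripper_force: 0.0
```

Emit:
{"op": "jog_arm", "data": {"dp": [[0,0,0],[0,0,0],[0,0,0],[0,0,0],[0,0,0]], "rotation": [[0,0,0],[0,0,0],[0,0,0],[0,0,0],[0,0,0]], "claw": [0.05,0.05,0.05,0.05,0.05], "grip_force": 45}}

```text
clock: 32.9
position: [0.4979, -0.4444, 0.031]
orientation: [0.983, 0.183, 0.0, -0.0]
force: [-3.0, 4.6, 6.5]
gripper_width: 0.0177
gripper_force: 45.0
```

Emit:
{"op": "jog_arm", "data": {"dp": [[0,0,-0.12],[0,0,-0.35],[0,0,-0.6],[0,0,-0.73],[0,0,-0.73]], "rotation": [[0,0,0],[0,0,0],[0,0,0],[0,0,0],[0,0,0]], "claw": [0.05,0.05,0.05,0.05,0.05]}}

```text
clock: 33.4
position: [0.4998, -0.4467, 0.1806]
orientation: [0.983, 0.183, 0.002, 0.003]
force: [0.7, -0.5, -4.5]
gripper_width: 0.0179
gripper_force: 45.0
```

Emit:
{"op": "jog_arm", "data": {"dp": [[0,0,0],[0,0,0],[0,0,0],[0,0,0],[0,0,0]], "rotation": [[0,0,-0.02],[0,0,-0.043],[0,0,-0.066],[0,0,-0.089],[0,0,-0.11]], "claw": [0.05,0.05,0.05,0.05,0.05]}}

```text
clock: 33.9
position: [0.4967, -0.4439, 0.173]
orientation: [0.861, 0.508, -0.001, -0.002]
force: [-0.4, -1.4, -4.8]
gripper_width: 0.0171
gripper_force: 45.0
```

Emit:
{"op": "jog_arm", "data": {"dp": [[0,0,0],[0,0,0],[0,0,0],[0,0,0]], "rotation": [[0,0,-0.022],[0,0,-0.044],[0,0,-0.0475],[0,0,-0.0475]], "claw": [0.05,0.05,0.05,0.05]}}

```text
clock: 34.3
position: [0.4972, -0.4442, 0.1742]
orientation: [0.779, 0.627, -0.0, -0.001]
force: [-0.3, -0.1, -4.0]
gripper_width: 0.0172
gripper_force: 45.0
```

```bash
python3 -c "
from h import *
w=world(-.225,-.122);plan(w[0],w[1],.178,-12)"
```

```text
t 34.3 cab mm [-797.3  -64.3  174.2] w mm [ 497.2 -444.2  174.2] yaw(tooly) -12.37 tilt [-0.002   0.0017] F [-0.3 -0.1 -4. ] wid 0.0172 gf 45.0 q6 -0.52
dp [ 2.863  0.27  -0.016] rows>= 12 rot [-0.0004 -0.0002 -0.001 ]
```

Emit:
{"op": "jog_arm", "data": {"dp": [[0.12,0.01,-0.02],[0.3,0.03,-0.04],[0.5,0.05,-0.04],[0.72,0.07,-0.04],[0.95,0.09,-0.04]], "rotation": [[0,0,0],[0,0,0],[0,0,0],[0,0,0],[0,0,0]], "claw": [0.05,0.05,0.05,0.05,0.05]}}

```text
clock: 34.8
position: [0.5556, -0.2616, 0.1834]
orientation: [0.78, 0.626, -0.0, -0.0]
force: [1.6, -1.0, -4.2]
gripper_width: 0.0176
gripper_force: 45.0
```

Emit:
{"op": "jog_arm", "data": {"dp": [[0.2,0.02,0],[0.4,0.04,0],[0.6,0.06,0],[0.8,0.08,0],[0.95,0.09,0]], "rotation": [[0,0,0],[0,0,0],[0,0,0],[0,0,0],[0,0,0]], "claw": [0.05,0.05,0.05,0.05,0.05]}}

```text
clock: 35.3
position: [0.6137, -0.0787, 0.1834]
orientation: [0.779, 0.627, -0.0, -0.0]
force: [0.4, -0.6, -5.5]
gripper_width: 0.0175
gripper_force: 45.0
```

Emit:
{"op": "jog_arm", "data": {"dp": [[0.2,0.02,0],[0.4,0.04,0],[0.6,0.06,0],[0.8,0.08,0],[0.95,0.09,0]], "rotation": [[0,0,0],[0,0,0],[0,0,0],[0,0,0],[0,0,0]], "claw": [0.05,0.05,0.05,0.05,0.05]}}

```text
clock: 35.8
position: [0.6714, 0.1033, 0.1832]
orientation: [0.779, 0.627, -0.0, -0.0]
force: [-0.3, -1.0, -5.5]
gripper_width: 0.0176
gripper_force: 45.0
```

Emit:
{"op": "jog_arm", "data": {"dp": [[0,0,0],[0,0,0]], "rotation": [[0,0,0],[0,0,0]], "claw": [0.05,0.05]}}

```text
clock: 36.0
position: [0.6707, 0.1014, 0.1831]
orientation: [0.779, 0.628, -0.001, -0.0]
force: [-0.3, 0.2, -4.1]
gripper_width: 0.0174
gripper_force: 45.0
```

```bash
python3 -c "
from h import *
w=world(-.225,-.122);plan(w[0],w[1],.0735,-12)"
```

```text
t 36.0 cab mm [-227.5 -120.7  183.1] w mm [670.7 101.4 183.1] yaw(tooly) -12.26 tilt [-0.0014 -0.0005] F [-0.3  0.2 -4.1] wid 0.0174 gf 45.0 q6 0.36
dp [0.013 0.007 0.548] rows>= 3 rot [-0.0002  0.0001 -0.0007]
```

Emit:
{"op": "jog_arm", "data": {"dp": [[0.01,0.005,0.15],[0.01,0.005,0.35],[0.01,0.005,0.48],[0.01,0.005,0.54],[0.01,0.005,0.547]], "rotation": [[0,0,0],[0,0,0],[0,0,0],[0,0,0],[0,0,0]], "claw": [0.05,0.05,0.05,0.05,0.05]}}

```text
clock: 36.5
position: [0.6719, 0.1014, 0.0739]
orientation: [0.779, 0.627, -0.001, -0.0]
force: [1.3, -0.3, -4.1]
gripper_width: 0.0176
gripper_force: 45.0
```

Emit:
{"op": "jog_arm", "data": {"dp": [[0,0,0],[0,0,0],[0,0,0],[0,0,-0.1],[0,0,-0.3]], "rotation": [[0,0,0],[0,0,0],[0,0,0],[0,0,0],[0,0,0]], "claw": [0.38,0.38,0.38,0.38,0.38]}}

```text
clock: 37.0
position: [0.6708, 0.1023, 0.1331]
orientation: [0.778, 0.628, -0.002, -0.001]
force: [0.8, -0.6, -0.1]
gripper_width: 0.035
gripper_force: 0.0
```

Emit:
{"op": "jog_arm", "data": {"dp": [[0,0,-0.2],[-0.1,0,-0.3],[-0.3,0,-0.3],[-0.5,0,-0.3],[-0.7,0,-0.3]], "rotation": [[0,0,0],[0,0,0],[0,0,0],[0,0,0],[0,0,0]], "claw": [0,0,0,0,0]}}

```text
clock: 37.5
position: [0.6431, -0.0354, 0.1961]
orientation: [0.778, 0.628, 0.001, 0.001]
force: [0.7, -1.3, -0.4]
gripper_width: 0.0005
gripper_force: 0.0
```

Emit:
{"op": "jog_arm", "data": {"dp": [[-0.2,0,0],[-0.4,0,0],[-0.5,0,0],[-0.5,0,0]], "rotation": [[0,0,0],[0,0,0],[0,0,0],[0,0,0]], "claw": [0,0,0,0]}}

```text
clock: 37.9
position: [0.6216, -0.1347, 0.1957]
orientation: [0.779, 0.627, 0.0, 0.001]
force: [-0.8, 0.6, -0.1]
gripper_width: 0.0005
gripper_force: 0.0
```

```bash
python3 -c "
from h import *
inbay();w=world(-.40,0);plan(w[0],w[1],.095,-12)
look('scene','e.png'); cv2.imwrite('pics/e2.png',cv2.resize(cv2.imread('pics/e.png')[130:310,270:510],None,fx=3,fy=3))"
```

```text
bay [374. 199.] 97 x [-128. -109.] y [ 13. 153.] ztop 0.0765
bay [353. 210.] 332 x [-227. -167.] y [62. 96.] ztop 0.0963
bay [405. 236.] 107 x [-129. -126.] y [-131.  -55.] ztop 0.1069
bay [338. 230.] 233 x [-312. -264.] y [12. 62.] ztop 0.1058
bay [367. 246.] 408 x [-264. -197.] y [-61. -43.] ztop 0.0901
bay [381. 263.] 424 x [-262. -196.] y [-132. -114.] ztop 0.0904
t 37.95 cab mm [-467.  -121.8  195.5] w mm [ 622.  -133.1  195.5] yaw(tooly) -12.35 tilt [ 0.0014 -0.0002] F [-0.9  0.1  0.2] wid 0.0006 gf 0.0 q6 0.0
dp [ 0.331 -0.612  0.502] rows>= 4 rot [ 0.0002 -0.     -0.001 ]
```

View pics/e2.png

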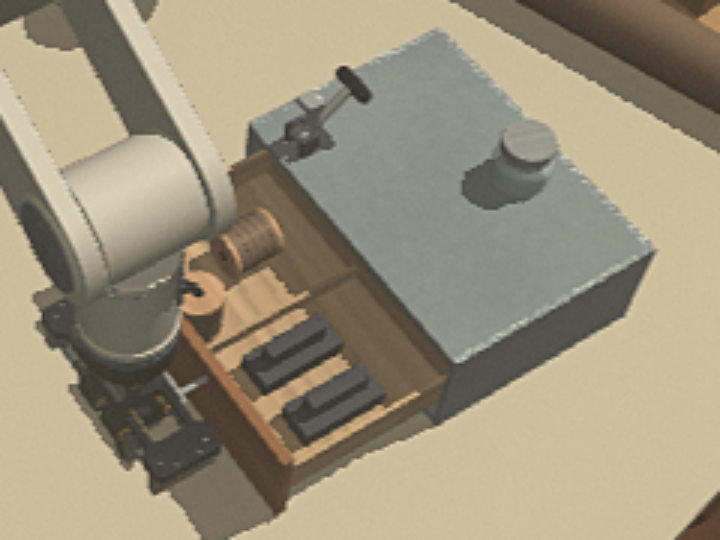

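Crop: both weights lie flat in the far bay (290,350), (335,405); spools in the lever bay, lever back. Now push the drawer home with closed fingers on the handle bar.

Emit:
{"op": "jog_arm", "data": {"dp": [[0,-0.2,0],[0,-0.4,0],[0.1,-0.61,0.1],[0.2,-0.61,0.3],[0.27,-0.61,0.5]], "rotation": [[0,0,0],[0,0,0],[0,0,0],[0,0,0],[0,0,0]], "claw": [0,0,0,0,0]}}

```text
clock: 38.5
position: [0.5146, -0.0511, 0.0953]
orientation: [0.778, 0.628, 0.002, 0.001]
force: [-0.1, 0.1, -0.8]
gripper_width: 0.0004
gripper_force: 0.0
```

Emit:
{"op": "jog_arm", "data": {"dp": [[0,0,0.08],[0,0,0.08],[0,0,0.08]], "rotation": [[0,0,0],[0,0,0],[0,0,0]], "claw": [0,0,0]}}

```text
clock: 38.8
position: [0.5146, -0.0526, 0.0792]
orientation: [0.778, 0.628, 0.0, 0.0]
force: [0.1, -0.9, 0.2]
gripper_width: 0.0006
gripper_force: 0.0
```

```bash
python3 -c "
from h import *
w=world(-.1925,0);plan(w[0],w[1],.078,-12);inbay()"
```

```text
t 38.8 cab mm [-410.6   -0.    79.2] w mm [514.6 -52.6  79.2] yaw(tooly) -12.14 tilt [0.0003 0.0001] F [ 0.1 -0.9  0.2] wid 0.0006 gf 0.0 q6 0.11
dp [ 1.09  -0.003  0.006] rows>= 5 rot [ 0.     -0.     -0.0004]
bay [374. 199.] 97 x [-128. -109.] y [ 10. 153.] ztop 0.0754
bay [327. 209.] 166 x [-293. -249.] y [103. 147.] ztop 0.1047
bay [352. 210.] 350 x [-227. -168.] y [62. 97.] ztop 0.097
bay [405. 236.] 103 x [-129. -108.] y [-149.  -15.] ztop 0.0746
bay [337. 230.] 277 x [-313. -264.] y [13. 61.] ztop 0.1051
bay [367. 247.] 411 x [-264. -198.] y [-61. -44.] ztop 0.0911
bay [381. 263.] 425 x [-263. -197.] y [-132. -114.] ztop 0.0908
```

Emit:
{"op": "jog_arm", "data": {"dp": [[0.06,0,0],[0.11,0,0],[0.18,0,0],[0.26,0,0],[0.35,0,0]], "rotation": [[0,0,0],[0,0,0],[0,0,0],[0,0,0],[0,0,0]], "claw": [0,0,0,0,0]}}

```text
clock: 39.35
position: [0.5296, 0.0156, 0.0795]
orientation: [0.778, 0.628, 0.0, 0.001]
force: [0.5, -5.5, 2.8]
gripper_width: 0.0002
gripper_force: 2.3
```

Emit:
{"op": "jog_arm", "data": {"dp": [[0.1,0,0],[0.2,0,0],[0.3,0,0],[0.4,0,0],[0.48,0,0]], "rotation": [[0,0,0],[0,0,0],[0,0,0],[0,0,0],[0,0,0]], "claw": [0,0,0,0,0]}}

```text
clock: 39.85
position: [0.5498, 0.1103, 0.0793]
orientation: [0.778, 0.628, 0.0, 0.001]
force: [0.4, -3.8, 1.6]
gripper_width: 0.0004
gripper_force: 1.9
```

Emit:
{"op": "jog_arm", "data": {"dp": [[0.07,0,0],[0.13,0,0],[0.18,0,0],[0.22,0,0],[0.25,0,0]], "rotation": [[0,0,0],[0,0,0],[0,0,0],[0,0,0],[0,0,0]], "claw": [0,0,0,0,0]}}

```text
clock: 40.35
position: [0.5597, 0.1581, 0.0786]
orientation: [0.778, 0.628, -0.0, -0.0]
force: [0.3, -3.4, 2.1]
gripper_width: 0.0003
gripper_force: 1.7
```

Emit:
{"op": "jog_arm", "data": {"dp": [[0.02,0,0],[0.04,0,0],[0.04,0,0]], "rotation": [[0,0,0],[0,0,0],[0,0,0]], "claw": [0,0,0]}}

```text
clock: 40.65
position: [0.5607, 0.1632, 0.0785]
orientation: [0.778, 0.628, -0.002, 0.001]
force: [0.3, -15.2, 6.7]
gripper_width: 0.0002
gripper_force: 7.3
```

```bash
python3 -c "
from h import *
where()"
```

```text
t 40.65 cab mm [-189.9   -0.2   78.5] w mm [560.7 163.2  78.5] yaw(tooly) -12.14 tilt [-0.0019 -0.004 ] F [  0.3 -15.2   6.7] wid 0.0002 gf 7.3 q6 0.5
```

Emit:
{"op": "jog_arm", "data": {"dp": [[0.015,0,0],[0.015,0,0],[-0.05,0,0],[-0.12,0,0],[-0.12,0,-0.1]], "rotation": [[0,0,0],[0,0,0],[0,0,0],[0,0,0],[0,0,0]], "claw": [0,0,0,0,0]}}

```text
clock: 41.15
position: [0.5537, 0.1402, 0.0965]
orientation: [0.779, 0.627, -0.002, -0.001]
force: [-0.6, 0.4, -0.0]
gripper_width: -0.0001
gripper_force: 0.0
```

Emit:
{"op": "jog_arm", "data": {"dp": [[0,0,-0.2],[0,0,-0.4],[0,0,-0.6],[0,0,-0.8],[0,0,-0.82]], "rotation": [[0,0,0],[0,0,0],[0,0,0],[0,0,0],[0,0,0]], "claw": [0,0,0,0,0]}}

```text
clock: 41.65
position: [0.5587, 0.1427, 0.268]
orientation: [0.778, 0.628, 0.004, 0.001]
force: [0.9, 0.3, 0.8]
gripper_width: -0.0
gripper_force: 0.0
```

```bash
python3 - <<'E'
from h import *
w=world(0,.125);plan(w[0],w[1],.255,-12);lever()
s,c=look('side'); W=cloud(c).reshape(-1,3); W=W[~np.isnan(W[:,0])]
d=W[:,:2]-O; X=d@CX; Y=d@CY; Z=W[:,2]
m=(X<-.12)&(X>-.155)&(abs(Y)<.15)&(Z>.03)&(Z<.11); print('front',m.sum(),np.median(X[m]).round(4),np.polyfit(Y[m],X[m],1).round(4))
E
```

```text
t 41.65 cab mm [-210.4   -2.5  268. ] w mm [558.7 142.7 268. ] yaw(tooly) -12.22 tilt [0.0078 0.0028] F [0.9 0.3 0.8] wid -0.0 gf 0.0 q6 0.46
dp [ 1.049 -0.642  0.065] rows>= 5 rot [ 0.0011 -0.0007 -0.0006]
lever pts 61 angle deg hist (array([ 0,  0,  0,  0,  0,  0,  0,  0,  0,  0,  0, 17, 44,  0,  0]), array([-70, -60, -50, -40, -30, -20, -10,   0,  10,  20,  30,  40,  50,
        60,  70,  80]))
front 1835 -0.1415 [ 0.0016 -0.1415]
```

Emit:
{"op": "jog_arm", "data": {"dp": [[0.2,-0.128,0],[0.4,-0.256,0],[0.6,-0.384,0],[0.8,-0.512,0],[1,-0.64,0]], "rotation": [[0,0,0],[0,0,0],[0,0,0],[0,0,0],[0,0,0]], "claw": [0,0,0,0,0]}}

```text
clock: 42.25
position: [0.4717, 0.3655, 0.2604]
orientation: [0.778, 0.628, -0.002, -0.0]
force: [0.1, 0.8, 0.1]
gripper_width: 0.0003
gripper_force: 0.0
```

Emit:
{"op": "jog_arm", "data": {"dp": [[0.05,0,0],[0.05,0,0.15],[0.05,0,0.3],[0.05,0,0.42],[0.05,0,0.42]], "rotation": [[0,0,0],[0,0,0],[0,0,0],[0,0,0],[0,0,0]], "claw": [0,0,0,0,0]}}

```text
clock: 42.75
position: [0.4733, 0.3718, 0.1737]
orientation: [0.778, 0.628, -0.004, -0.0]
force: [0.2, -0.3, -0.3]
gripper_width: 0.0006
gripper_force: 0.0
```

```bash
python3 -c "
from h import *
where()"
```

```text
t 42.75 cab mm [ -4.1 128.7 173.7] w mm [473.3 371.8 173.7] yaw(tooly) -12.23 tilt [-0.0068 -0.0053] F [ 0.2 -0.3 -0.3] wid 0.0006 gf 0.0 q6 0.88
```

Emit:
{"op": "jog_arm", "data": {"dp": [[-0.08,0.015,-0.01],[-0.15,0.015,-0.08],[-0.23,0.015,-0.13],[-0.31,0.015,-0.16],[-0.39,0.015,-0.165]], "rotation": [[0,0,0],[0,0,0],[0,0,0],[0,0,0],[0,0,0]], "claw": [0,0,0,0,0]}}

```text
clock: 43.25
position: [0.4636, 0.2973, 0.2148]
orientation: [0.778, 0.628, 0.003, 0.0]
force: [1.0, 2.2, 3.4]
gripper_width: 0.0002
gripper_force: 1.4
```

Emit:
{"op": "jog_arm", "data": {"dp": [[-0.07,0,0.005],[-0.13,0,0.02],[-0.19,0,0.035],[-0.245,0,0.065],[-0.285,0,0.08]], "rotation": [[0,0,0],[0,0,0],[0,0,0],[0,0,0],[0,0,0]], "claw": [0,0,0,0,0]}}

```text
clock: 43.75
position: [0.4503, 0.2428, 0.1952]
orientation: [0.779, 0.627, 0.002, -0.001]
force: [-1.1, 28.7, 10.2]
gripper_width: 0.0004
gripper_force: 15.1
```

Emit:
{"op": "jog_arm", "data": {"dp": [[-0.02,0,0],[-0.03,0,0],[-0.03,0,0]], "rotation": [[0,0,0],[0,0,0],[0,0,0]], "claw": [0,0,0]}}

```text
clock: 44.05
position: [0.4503, 0.2424, 0.1962]
orientation: [0.779, 0.627, 0.006, -0.004]
force: [1.3, 33.4, -8.0]
gripper_width: 0.0
gripper_force: 14.9
```

```bash
python3 -c "
from h import *
where();lever()"
```

```text
t 44.05 cab mm [-135.4  124.3  196.2] w mm [450.3 242.4 196.2] yaw(tooly) -12.36 tilt [0.0035 0.0133] F [ 1.3 33.4 -8. ] wid 0.0 gf 14.9 q6 0.69
lever pts 118 angle deg hist (array([ 0,  7, 72, 26, 12,  1,  0,  0,  0,  0,  0,  0,  0,  0,  0]), array([-70, -60, -50, -40, -30, -20, -10,   0,  10,  20,  30,  40,  50,
        60,  70,  80]))
```

Against the stop at finger x -135, as expected. Retreat and verify.

Emit:
{"op": "jog_arm", "data": {"dp": [[0.05,0,0],[0.1,0,-0.1],[0.2,0,-0.25],[0.3,0,-0.4],[0.3,0,-0.5]], "rotation": [[0,0,0],[0,0,0],[0,0,0],[0,0,0],[0,0,0]], "claw": [0,0,0,0,0]}}

```text
clock: 44.6
position: [0.4618, 0.2957, 0.2966]
orientation: [0.778, 0.628, -0.0, 0.0]
force: [0.5, -0.5, -0.4]
gripper_width: 0.0008
gripper_force: 0.0
```

Emit:
{"op": "jog_arm", "data": {"dp": [[0,-0.2,0],[0,-0.4,0],[0,-0.6,0],[0,-0.6,0],[0,-0.6,0]], "rotation": [[0,0,0],[0,0,0],[0,0,0],[0,0,0],[0,0,0]], "claw": [0,0,0,0,0]}}

```text
clock: 45.1
position: [0.3435, 0.3194, 0.2952]
orientation: [0.778, 0.629, -0.001, 0.0]
force: [0.7, -0.4, -0.2]
gripper_width: 0.0006
gripper_force: 0.0
```

```bash
python3 - <<'E'
from h import *
where();lever()
s,c=look('side','f.png'); W=cloud(c).reshape(-1,3); W=W[~np.isnan(W[:,0])]
d=W[:,:2]-O; X=d@CX; Y=d@CY; Z=W[:,2]
m=(X<-.12)&(X>-.155)&(abs(Y)<.15)&(Z>.03)&(Z<.11); print('front',m.sum(),np.median(X[m]).round(4))
E
```

```text
t 45.1 cab mm [-82.2 244.7 295.2] w mm [343.5 319.4 295.2] yaw(tooly) -12.1 tilt [-0.0005 -0.0014] F [ 0.7 -0.4 -0.2] wid 0.0006 gf 0.0 q6 0.96
lever pts 75 angle deg hist (array([ 0,  6, 65,  4,  0,  0,  0,  0,  0,  0,  0,  0,  0,  0,  0]), array([-70, -60, -50, -40, -30, -20, -10,   0,  10,  20,  30,  40,  50,
        60,  70,  80]))
front 1842 -0.1416
```

View pics/f.png

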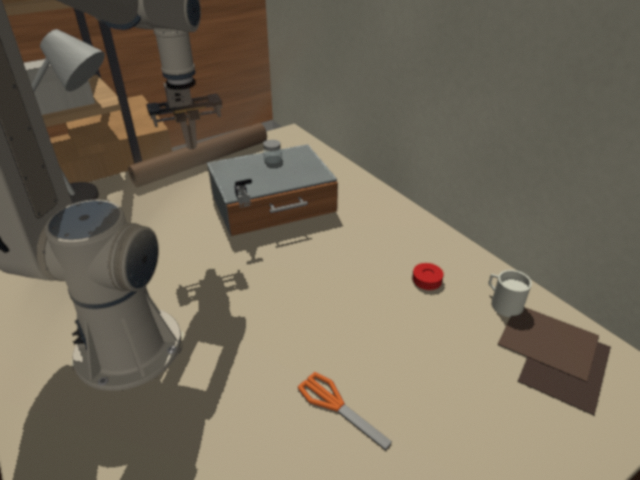

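The drawer is home, the lever is forward at (242,188), the table is cleared, and the reel, shears and jar haven't moved.

```bash
python3 -c "
from cell import bot
print(bot.finish_job())"
```

```text
the job is handed in; nothing more can be done
None
```

The job is handed in at about 45 s on the robot's clock (no verdict came back): three spools in the lever-side bay (one lying on its side), two weights in the other, drawer home, lever locked forward, and the jar, reel and shears where they were.

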